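Set the coil pair and hold the steel ball at its centre

ROBOT

A 6-joint arm with a two-finger parallel gripper is mounted at the origin on a cart in front of the work surface, level with it; the furniture and walls round the work are solid. World frame = base frame: x ahead of the robot, y to its left, z up, the work surface at z = 0. Lengths are in m, angles in rad, forces in N, time in s.
With the tool pointing down it reaches from about 0.325 to 0.9 m from the base axis. Payload 6.1 kg.
Tool frame: the origin (TCP) lies midway between the tips of the shut fingers; the grasp point (between the pads) lies 19 mm behind it; z points along the fingers, y is the line along which they close (so a half turn about z gives the same grasp; the last joint's range is limited). The gripper opens to 85 mm and grips with 20 to 120 N. Pads are 22 mm wide; open, the fingers measure 114 mm over their backs; the gripper's body (76 mm by 85 mm) begins 54 mm behind the grasp point. The pads swing forward as they close: fully open they stand 13 mm farther back than shut.
Start: joints at [-1.384, 0.22, 1.526, -0, 1.395, -0.126], TCP at [0.192, -0.595, 0.231] pointing down, gripper open.
Joint ranges: [-2.98, 2.98], [-0.91, 2.08], [0.09, 2.57], [-1.24, 4.39], [0.2, 2.65], [-2.68, 2.68]. Speed limits (rad/s): [2.57, 2.57, 3.01, 3.14, 3.14, 3.14].

INTERFACE

Orientations are given as a unit quaternion [w, x, y, z].
In Python, from cell import ctrl gives the robot as it stands. The module is installed in compiled form; this text tells all that it offers.
- The arm moves only by the shell command python3 -m creep 'ROWS'. ROWS is JSON, a list of rows, each an object with "rot": the turn, a rotation vector about the world's x, y, z in rad, a list of three; "delta_pos": the shift along the world's x, y, z in m, a list of three; "jaw": the finger opening in m, from 0 to 0.0854. In form: [{"rot": [rx, ry, rz], "delta_pos": [x, y, z], "jaw": jaw}, ...]. A call has 1 to 8 rows; each row is the pose to reach, as a shift and turn from the pose commanded when the call began; what a row does not reach only later rows make up. A row lasts 1/10 s, in which the tool goes at most 50 mm and 8.59 degrees, less where a joint would pass 70% of its speed; a pose out of reach is approached as far as the arm can. A call with a gripper value outside its range is refused whole. The fingers move at their own pace and stop on an object; the grip force is fixed at half the most. Time passes only in rows, so rows that repeat a pose let the fingers close. It gives the time, the measured TCP pose, the force, the opening and the grip force at its end, in the units of the state.
- ctrl.get_obs(): the state, without advancing time (a new reading comes with each control period).
- ctrl.read_camera(name): name is "side" or "top" or "wrist"; returns a dict with "image" (400x640x3 uint8, blue, green, red), "K" (3x3 intrinsics, pixels), "k1" (the pictures are not rectified: a ray, as slopes to the right and down, at radius r is drawn at 1 + k1 r^2 times it, then the intrinsics apply), "view" (4x4, takes a point from world to camera coordinates). Camera axes: x right, y down, z forward; pixel columns grow to the right and rows downward; lengths in m; the calibration is good to about 2 mm. A picture is of the moment at which its call begins. There is no depth.
- ctrl.hand_in(): hands the job in; it is judged then, once.
Trained networks look in the newest picture that a camera, given by its name, has taken for a name from the list of things; names that differ only in an ending like _2 or _b are one class to them, and where a whole thing is asked for, a point or a joint stands for the part that bears it (a point fixed in the world has none). Each returns a list of dicts, best first, with "score" (0 to 1); they miss things now and then, are a little off and sometimes report something else, mostly with a low value. They report only what shows in the picture. A call takes as long as a camera call.
- ctrl.silhouettes(camera, label): "region" (400x640 bool, what is visible of it) and "extent" ([centre column, centre row, width, height] in pixels, round what is visible of it).
The state is a dict: "t": time; "qpos": joint angles; "dq": joint speeds; "joint_torque": joint torques, N m; "tool_pos": TCP position; "tcp_rot": TCP orientation; "force": force on the tool from outside, world axes, zero at the start; "ft_torque": the same for the moment, N m; "opening": finger opening in m; "grasp_force": force on a finger pad.
Only numpy, scipy, OpenCV 4.12 (cv2) and the standard library are available. Lean on these libraries where they do the work, as an engineer would, in place of code of your own. Each camera call takes 0.05 s, during which the arm holds its last target. There are 200 camera calls.

TASK

Get the coil pair ready for a reading on the steel ball: crank the black handwheel clockwise, regripping as needed, until the upper coil's pointer stands at the red line of the scale. Then lift the white carrier by the blue block on its bail, keep it upright with the loose ball in its pocket, lower it through the upper coil without knocking the coils, and hold it level and still with the ball in the middle of the pair, halfway between the two coils. Finish while still holding it there, touching nothing but the carrier, and leave everything else on the bench as it lies.

Things in the scene. Friction and masses are not known exactly. Their poses are not given: they have to be found in the camera images.
- coil_stand: fixed stand: grey base 265x190x16 mm (x -98..167, y -95..95); a flat-lying copper coil on a black ring (outer diameter 196, bore 148, height 22 mm), its centre 45 mm above the bench; a column at x = +135 mm (2 rods, brass screw, aluminium bridge 46x150 mm on top, top face at 177 mm). Origin: on the coils' vertical axis at bench height; z up, +x to the column
- upper_coil: upper coil, equal to the lower one and coaxial with it, on a carriage which the lead screw moves up and down the column. Origin at the coil's centre, axes as the stand's; when set, its centre is 130 mm and its top face 141 mm above the bench. Moved by the handwheel only: do not push it (it gives way to about 15 N)
- pointer (a point): tip of the dark pointer on the upper coil's carriage, in front of the scale, level with the upper coil's centre
- red_line (a point): inner end (next to the pointer) of the red line across the white scale at the column's left side; 130 mm above the bench. When the pointer is level with it the coils are 85 mm apart, centre to centre
- handwheel (a joint): angle of the handwheel (rad), growing clockwise seen from above; 1 rad clockwise raises the upper coil 4 mm (25 mm a turn). The pointer is at the red line at 7.0. It starts 3.2 to 4.8 rad short of that. End stops at -0.3 and 9.2. It stays where it is left (friction 0.06 N m)
- handwheel_rim (a point): centre of the black handwheel on top of the column, on its vertical axis at the middle of the rim's height, 213 mm above the bench; rim 62 mm in diameter, 22 mm high, with a white index line on top; to be gripped across the diameter from above. 25 mm of free height between the rim's underside and the bridge below
- coil_centre (a point): measuring point: on the coils' axis, 87.5 mm above the bench, halfway between the coils when the upper one is at the red line
- carrier: ball carrier, loose: white plastic disc 68 mm in diameter, 12 mm thick, with an open pocket 36 mm in diameter and 4 mm deep in its top; two brass rods of 6 mm (28 mm to either side, along its y axis) rise from it to a blue grip block straight above the pocket. 160 to 200 g. Origin at the centre of the underside, z up
- grip_block (a point): centre of the blue grip block, 140 mm above the carrier's underside; block 12 mm thick along the carrier's x, 34 mm wide along its y, 30 mm tall
- pocket (a point): on the carrier's axis, 20.5 mm above its underside: where the ball's centre is when the ball lies in the middle of the pocket
- ball_center (a point): loose steel ball, 25 mm in diameter, 64 g, lying in the carrier's pocket, free to roll about 9 mm to any side; it leaves the pocket if the carrier is tipped beyond about 45 degrees. The point is its centre
- multimeter: yellow-edged black hand multimeter lying on its back, 150x71x44 mm; to be left where it is. Origin at the centre of its underside
- clip_red: red alligator clip, 12x152x21 mm; to be left where it is. Origin at the centre of its underside
- resistor: silver aluminium-clad power resistor, 58x140x46 mm; to be left where it is. Origin at the centre of its underside
- capacitor: blue and white standing capacitor can, 52 mm across, 90 mm tall; to be left where it is. Origin at the centre of its underside
- solder_spool: solder reel with blue flanges standing on end, 54 mm across, 40 mm tall; to be left where it is. Origin at the centre of its underside
- screwdriver: small screwdriver with yellow handle, 18x135x18 mm; to be left where it is. Origin at the centre of its underside

How it is judged:
By the outcome, as a careful person would: the job done as asked, in the order asked, and still so for the second after the job is handed in, while the arm keeps its last pose, push and grip.
It also fails if it takes over 64 s, if anything falls off the work surface, if the arm or the gripper's body presses on something with over 40 N, if the wrist force passes 120 N, or if a joint passes its speed limit or range.

## Working session

There is one attempt and no reset: what is moved stays moved. The work goes in short steps, Python scripts to look and compute and a shell command to move; the robot and the scene stay as the last step left them, time stands still between calls to the robot, and variables do not carry over. Pictures are saved under pics/ and viewed, at most 10 in all, crops included, and the job is handed in when it is done.

```bash
mkdir -p pics
cat > h.py <<'E'
import numpy as np, cv2
from cell import ctrl
def cam(n):
    return ctrl.read_camera(n)
def ray(c,u,v):
    K=np.array(c["K"]);x=(u-K[0,2])/K[0,0];y=(v-K[1,2])/K[1,1]
    a,b=x,y
    for _ in range(20):
        s=1+c["k1"]*(a*a+b*b);a,b=x/s,y/s
    V=np.array(c["view"]);R=V[:3,:3];o=-R.T@V[:3,3];d=R.T@np.array([a,b,1]);return o,d/np.linalg.norm(d)
def proj(c,P):
    V=np.array(c["view"]);p=V[:3,:3]@np.array(P)+V[:3,3];a,b=p[0]/p[2],p[1]/p[2];s=1+c["k1"]*(a*a+b*b);K=np.array(c["K"])
    return np.array([K[0,0]*a*s+K[0,2],K[1,1]*b*s+K[1,2]])
def atz(c,u,v,z):
    o,d=ray(c,u,v);return o+d*(z-o[2])/d[2]
def tri(rs):
    A=0;b=0
    for o,d in rs:
        M=np.eye(3)-np.outer(d,d);A=A+M;b=b+M@o
    p=np.linalg.solve(A,b);return p,[float(np.linalg.norm((np.eye(3)-np.outer(d,d))@(p-o))) for o,d in rs]
E
python3 - <<'E'
from h import *
np.set_printoptions(precision=4,suppress=True)
o=ctrl.get_obs();print(o)
C={}
for n in("side","top"):
    c=C[n]=cam(n);cv2.imwrite(f"pics/{n}0.png",c["image"])
    V=np.array(c["view"]);print(n,-V[:3,:3].T@V[:3,3],V[2,:3],np.array(c["K"]).tolist(),c["k1"])
    for l in["coil_stand","upper_coil","pointer","handwheel_rim","carrier","grip_block","ball_center","multimeter","clip_red","resistor","capacitor","solder_spool","screwdriver"]:
        for r in ctrl.silhouettes(n,l)[:2]: print(n,l,round(r["score"],2),np.round(r["extent"],1))
E
```

```text
{'t': 0.0, 'qpos': array([-1.3841,  0.2212,  1.5276, -0.    ,  1.3947, -0.1261]), 'dq': array([ 0.0003,  0.0008, -0.0013,  0.0006,  0.0003, -0.001 ]), 'joint_torque': array([  0.0007, -49.6898, -38.9393,  -0.0002,   0.0113,   0.    ]), 'tool_pos': array([ 0.1922, -0.5941,  0.2302]), 'tcp_rot': array([-0.001 ,  0.9878,  0.1558, -0.    ]), 'force': array([0.207 , 0.3474, 0.0224]), 'ft_torque': array([-0.005 ,  0.0158,  0.0878]), 'grasp_force': 0.0, 'opening': 0.08534320882817138}
side [ 0.3787 -0.8561  0.976 ] [ 0.1338  0.7434 -0.6553] [[445.29150461050904, 0.0, 318.1615187846319], [0.0, 445.29150461050904, 200.87078598267942], [0.0, 0.0, 1.0]] -0.01734042910648247
side coil_stand 0.77 [317.8 302.6 120.  124.1]
side coil_stand 0.58 [314.8 297.9  99.8  74.3]
side upper_coil 0.9 [308.4 297.9 100.9  78.7]
side pointer 0.87 [310.8 296.   99.8  73.3]
side handwheel_rim 0.97 [359.9 256.   20.4  21.3]
side handwheel_rim 0.7 [311.7 296.9 102.6  79.1]
side carrier 0.82 [292.9 230.8  23.6  50.5]
side grip_block 0.82 [298.  232.8  25.   51.5]
side multimeter 0.87 [296.  121.4  25.   15.2]
side mu
[... 388 characters left out ...]
-0.02160293006700038
top coil_stand 0.88 [392.2 213.6  53.1  75.4]
top upper_coil 0.97 [396.7 218.8  46.   55.9]
top pointer 0.97 [399.5 221.9  49.   52.1]
top handwheel_rim 0.79 [398.4 184.7  17.5  11.3]
top carrier 0.5 [330.9 219.9  17.8  16.6]
top carrier 0.45 [393.1 213.5  54.1  72.8]
top grip_block 0.77 [331.8 218.6  13.8  11.9]
top ball_center 0.57 [395.8 219.2  46.2  57. ]
top multimeter 0.78 [210.9 205.1  41.2  25.6]
top clip_red 0.53 [396.7 220.2  46.8  57.5]
top clip_red 0.45 [313.3 246.6  27.6  16.3]
top resistor 0.68 [266.6 247.3  31.5  20.1]
top capacitor 0.68 [411.4 159.   17.4  18.2]
top solder_spool 0.65 [397.2 159.4  10.9  15.9]
top screwdriver 0.45 [308.1 189.9   7.2  25.4]
```

View pics/side0.png

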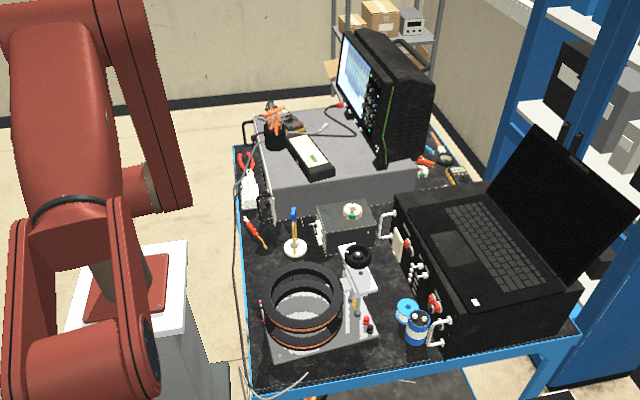

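View pics/top0.png

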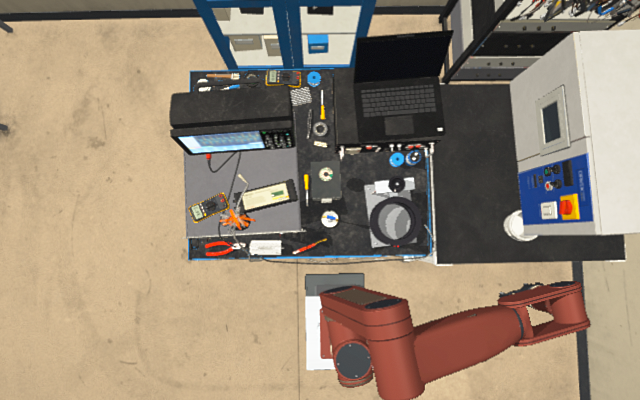

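The side view shows the black handwheel at about (358,256), the coils at (304,300) and the carrier at (295,248) with its blue block at (293,213). In the top view the wheel is at (397,185), the coil at (393,220) and the carrier at (330,219).

Run:
```python
from h import *
np.set_printoptions(precision=4,suppress=True)
s=cam("side");t=cam("top")
print("wheel tri",tri([ray(s,358.5,256),ray(t,397.5,185)]))
print("block tri",tri([ray(s,293,214),ray(t,331.8,218.6)]))
print("wheel at z.213",atz(s,358.5,256,.213),atz(t,397.5,185,.213))
print("disc",atz(s,294.5,248,.01),atz(t,330,219,.01))
print("coil top ~.115+",atz(t,394,220,.12),atz(s,304,293,.12))
def big(im,x0,y0,w,h,f):return cv2.resize(im[y0:y0+h,x0:x0+w],None,fx=f,fy=f,interpolation=cv2.INTER_CUBIC)
a=big(s["image"],240,200,200,150,3)[:450,:600]
b=big(t["image"],290,140,150,110,4)[:440]
cv2.imwrite("pics/s1.png",big(s["image"],235,195,200,150,4));cv2.imwrite("pics/t1.png",big(t["image"],300,140,140,110,5))
```

```text
wheel tri (array([ 0.5874, -0.1984,  0.2139]), [0.0014874907037322098, 0.0014874907037322638])
block tri (array([0.4688, 0.0472, 0.144 ]), [0.0014257146097530703, 0.001425714609753047])
wheel at z.213 [ 0.5892 -0.1976  0.213 ] [ 0.5861 -0.1983  0.213 ]
disc [0.468 0.045 0.01 ] [0.4711 0.049  0.01  ]
coil top ~.115+ [ 0.4585 -0.1992  0.12  ] [ 0.4587 -0.2058  0.12  ]
```

View pics/s1.png

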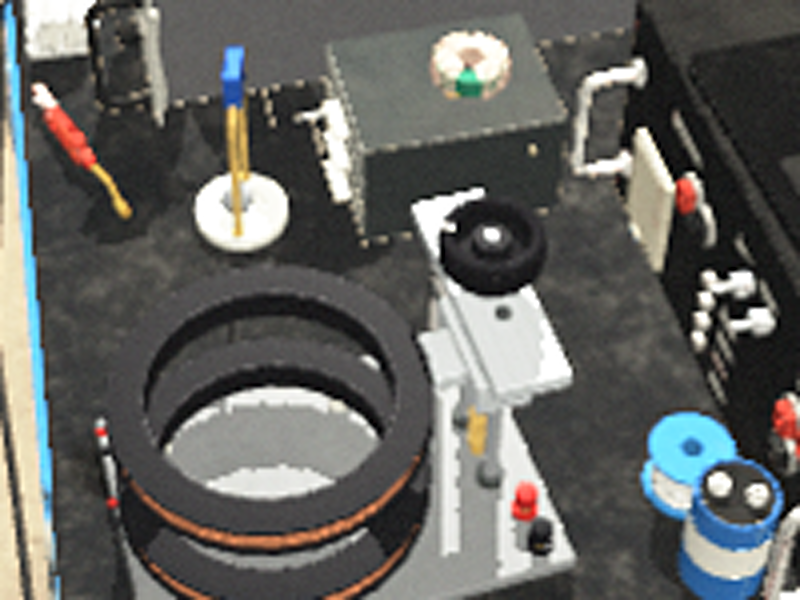

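View pics/t1.png

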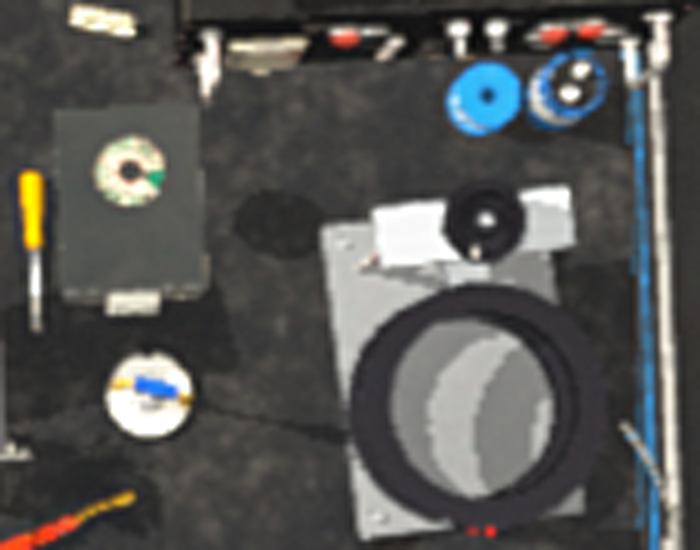

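The crops show the stand upright in world axes with the wheel on the +x side. The index line is at crop pixel (478,250) in the top view, and the carrier's bail is roughly along y. I'm moving above the wheel and turning the wrist toward one end of its range, for a long clockwise stroke.

```bash
python3 -m creep '[{"rot":[0,0,0.14],"delta_pos":[0,0,0.045],"jaw":0.085},{"rot":[0,0,0.28],"delta_pos":[0.01,0.01,0.09],"jaw":0.085},{"rot":[0,0,0.42],"delta_pos":[0.04,0.04,0.12],"jaw":0.085},{"rot":[0,0,0.56],"delta_pos":[0.07,0.07,0.14],"jaw":0.085},{"rot":[0,0,0.7],"delta_pos":[0.1,0.1,0.15],"jaw":0.085},{"rot":[0,0,0.84],"delta_pos":[0.13,0.13,0.16],"jaw":0.085},{"rot":[0,0,0.98],"delta_pos":[0.16,0.16,0.17],"jaw":0.085},{"rot":[0,0,1.12],"delta_pos":[0.19,0.19,0.17],"jaw":0.085}]'
python3 -m creep '[{"rot":[0,0,0.14],"delta_pos":[0.03,0.03,0],"jaw":0.085},{"rot":[0,0,0.28],"delta_pos":[0.06,0.06,0],"jaw":0.085},{"rot":[0,0,0.42],"delta_pos":[0.09,0.09,0],"jaw":0.085},{"rot":[0,0,0.56],"delta_pos":[0.12,0.12,0],"jaw":0.085},{"rot":[0,0,0.7],"delta_pos":[0.15,0.15,0],"jaw":0.085},{"rot":[0,0,0.84],"delta_pos":[0.17,0.18,0],"jaw":0.085},{"rot":[0,0,0.98],"delta_pos":[0.18,0.2,0],"jaw":0.085},{"rot":[0,0,1.12],"delta_pos":[0.18,0.2,0],"jaw":0.085}]'
python3 - <<'E'
from h import *
np.set_printoptions(precision=4,suppress=True)
o=ctrl.get_obs();print(o["t"],o["qpos"],o["tool_pos"],o["tcp_rot"],o["force"])
c=cam("wrist");V=np.array(c["view"]);print(-V[:3,:3].T@V[:3,3],V[:3,:3],c["K"][0][0],c["k1"])
cv2.imwrite("pics/w1.png",c["image"])
for l in["handwheel_rim","pointer"]:
    for r in ctrl.silhouettes("wrist",l)[:2]: print(l,round(r["score"],2),np.round(r["extent"],1))
E
```

```text
t: 2.3
tool_pos: [0.3836, -0.4038, 0.4035]
tcp_rot: [0.002, 0.752, 0.659, -0.0]
force: [0.5, -0.9, 0.5]
opening: 0.0849
grasp_force: 0.0
t: 3.1
tool_pos: [0.5637, -0.2016, 0.4012]
tcp_rot: [-0.0, 0.285, 0.958, 0.001]
force: [0.5, -0.3, -0.0]
opening: 0.0847
grasp_force: 0.0
3.1 [-0.4757  0.1059  1.3429  0.0011  1.6931 -1.4675] [ 0.5637 -0.2016  0.4012] [-0.      0.2854  0.9584  0.0006] [ 0.468  -0.2604 -0.0232]
[ 0.4935 -0.1564  0.5441] [[ 0.5468  0.8373  0.0002]
 [ 0.7923 -0.5175  0.3231]
 [ 0.2707 -0.1765 -0.9463]] 279.6242019508168 -0.0049190171343595985
handwheel_rim 0.95 [337.  186.8  50.3  54. ]
handwheel_rim 0.72 [322.  242.8  23.2  40. ]
pointer 0.62 [274.   96.5 146.4 162.1]
```

View pics/w1.png

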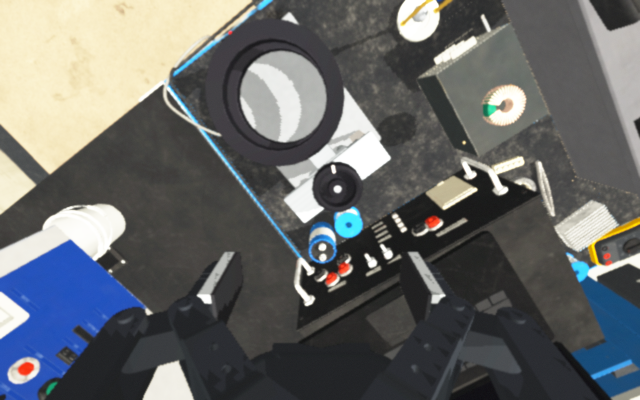

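The wrist view shows the wheel at (337,187) with its index line at (333,169), toward the coil. The bridge is below it and the coil is at (275,92).

```bash
python3 - <<'E'
from h import *
np.set_printoptions(precision=4,suppress=True)
s=cam("side");t=cam("top");w=cam("wrist")
print("wheel tri",tri([ray(s,358.5,256),ray(t,397.5,185),ray(w,337,186.8)]),atz(w,337,186.8,.213))
print("coil",atz(w,285,90,.12), "index",atz(w,333,169,.224)-atz(w,337,187,.224))
# bridge yaw from wrist: corners
for u,v in[(391,153),(303,222),(368,132),(284,205)]: print(atz(w,u,v,.177))
E
python3 -m creep '[{"rot":[0,0,0.14],"delta_pos":[0.01,0.002,-0.02],"jaw":0.085},{"rot":[0,0,0.28],"delta_pos":[0.02,0.003,-0.04],"jaw":0.085},{"rot":[0,0,0.42],"delta_pos":[0.0235,0.003,-0.06],"jaw":0.085},{"rot":[0,0,0.56],"delta_pos":[0.0235,0.003,-0.08],"jaw":0.085},{"rot":[0,0,0.7],"delta_pos":[0.0235,0.003,-0.1],"jaw":0.085},{"rot":[0,0,0.84],"delta_pos":[0.0235,0.003,-0.12],"jaw":0.085},{"rot":[0,0,0.94],"delta_pos":[0.0235,0.003,-0.125],"jaw":0.085}]'
python3 - <<'E'
from h import *
np.set_printoptions(precision=4,suppress=True)
o=ctrl.get_obs();print(o["t"],o["qpos"],o["tool_pos"])
w=cam("wrist");cv2.imwrite("pics/w2.png",w["image"])
for r in ctrl.silhouettes("wrist","handwheel_rim")[:2]: print(round(r["score"],2),np.round(r["extent"],1),atz(w,*r["extent"][:2],.213))
E
```

```text
wheel tri (array([ 0.5872, -0.1984,  0.2138]), [0.001718170306092454, 0.0012593434560575567, 0.00046687794624180527]) [ 0.587  -0.1985  0.213 ]
coil [ 0.4517 -0.193   0.12  ] index [-0.0211  0.0081  0.    ]
[ 0.5979 -0.1185  0.177 ]
[ 0.6143 -0.2718  0.177 ]
[ 0.5576 -0.1297  0.177 ]
[ 0.5781 -0.2789  0.177 ]
t: 4.1
tool_pos: [0.5843, -0.2019, 0.2731]
tcp_rot: [-0.002, -0.176, 0.984, 0.001]
force: [-0.4, -0.6, 0.1]
opening: 0.0852
grasp_force: 0.0
4.1 [-0.4601  0.1841  1.4903 -0.      1.4717 -2.3839] [ 0.5843 -0.2019  0.2731]
0.75 [326.5 220.9  77.   81.7] [ 0.5879 -0.1958  0.213 ]
```

View pics/w2.png

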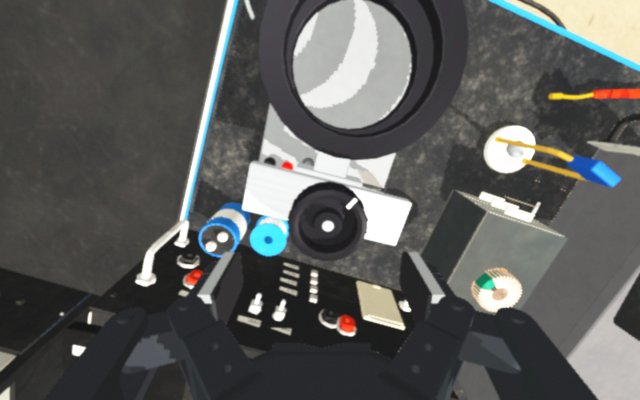

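The wrist view shows the wheel at (327,222) between the open fingers. I'm descending over it.

```bash
python3 -m creep '[{"rot":[0,0,0],"delta_pos":[0,0,-0.02],"jaw":0.085},{"rot":[0,0,0],"delta_pos":[0,0,-0.035],"jaw":0.085},{"rot":[0,0,0],"delta_pos":[0,0,-0.035],"jaw":0.085}]'
python3 - <<'E'
from h import *
o=ctrl.get_obs();print(o["qpos"],o["tool_pos"])
for r in [0]:
    w=cam("wrist")
for r in ctrl.silhouettes("wrist","handwheel_rim")[:1]: print(np.round(r["extent"],1),atz(w,*r["extent"][:2],.213))
E
```

```text
t: 4.5
tool_pos: [0.5844, -0.2014, 0.2387]
tcp_rot: [-0.002, -0.173, 0.985, 0.001]
force: [0.4, -0.2, -0.1]
opening: 0.0851
grasp_force: 0.0
[-4.59277880e-01  2.02926564e-01  1.53286265e+00 -7.62562542e-07
  1.41019003e+00 -2.37849422e+00] [ 0.58444839 -0.20135234  0.23871203]
[327.8 241.9  97.1  98.4] [ 0.58843021 -0.19511544  0.213     ]
```

```bash
python3 -m creep '[{"rot":[0,0,0],"delta_pos":[0.003,0.003,-0.015],"jaw":0.085},{"rot":[0,0,0],"delta_pos":[0.003,0.003,-0.035],"jaw":0.085},{"rot":[0,0,0],"delta_pos":[0.003,0.003,-0.047],"jaw":0.085},{"rot":[0,0,0],"delta_pos":[0.003,0.003,-0.047],"jaw":0.085},{"rot":[0,0,0],"delta_pos":[0.003,0.003,-0.047],"jaw":0.055},{"rot":[0,0,0],"delta_pos":[0.003,0.003,-0.047],"jaw":0.055},{"rot":[0,0,0],"delta_pos":[0.003,0.003,-0.047],"jaw":0.055},{"rot":[0,0,0],"delta_pos":[0.003,0.003,-0.047],"jaw":0.055}]'
python3 - <<'E'
from h import *
o=ctrl.get_obs();print(o["qpos"],o["tool_pos"],o["force"],o["ft_torque"])
E
```

```text
t: 5.4
tool_pos: [0.5881, -0.1949, 0.1964]
tcp_rot: [-0.0, -0.175, 0.985, 0.003]
force: [-7.7, 13.6, 10.0]
opening: 0.0601
grasp_force: 66.0
[-0.44974704  0.23622063  1.5744383   0.00489998  1.33552015 -2.37400748] [ 0.5881349  -0.19487206  0.19636047] [-7.74073893 13.63202414  9.95441191] [ 2.55259514  1.50038051 -0.00848516]
```

```bash
python3 -m creep '[{"rot":[0,0,0],"delta_pos":[-0.001,0.0035,0.003],"jaw":0.055},{"rot":[0,0,-0.1],"delta_pos":[-0.001,0.0035,0.003],"jaw":0.055},{"rot":[0,0,-0.22],"delta_pos":[-0.001,0.0035,0.003],"jaw":0.055},{"rot":[0,0,-0.34],"delta_pos":[-0.001,0.0035,0.003],"jaw":0.055},{"rot":[0,0,-0.46],"delta_pos":[-0.001,0.0035,0.003],"jaw":0.055},{"rot":[0,0,-0.5],"delta_pos":[-0.001,0.0035,0.003],"jaw":0.055},{"rot":[0,0,-0.5],"delta_pos":[-0.001,0.0035,0.003],"jaw":0.055}]'
python3 - <<'E'
from h import *
np.set_printoptions(precision=4,suppress=True)
o=ctrl.get_obs();print(o["qpos"],o["tool_pos"],o["force"],o["ft_torque"])
s=cam("side");w=cam("wrist")
a=cv2.resize(s["image"][230:330,250:390],None,fx=4,fy=4,interpolation=cv2.INTER_CUBIC)
b=cv2.resize(w["image"][100:350,170:470],(560,400),interpolation=cv2.INTER_CUBIC)[:,:]
cv2.imwrite("pics/g1.png",cv2.resize(np.vstack([a[:, :560],b]),(420,600)))
E
```

```text
t: 6.1
tool_pos: [0.588, -0.1941, 0.1965]
tcp_rot: [-0.0, 0.075, 0.997, 0.001]
force: [3.5, 3.7, -7.8]
opening: 0.06
grasp_force: 71.8
[-0.4473  0.2327  1.5783  0.0022  1.3316 -1.8694] [ 0.588  -0.1941  0.1965] [ 3.5111  3.6592 -7.8074] [ 1.2351 -0.6303 -0.0458]
```

View pics/g1.png

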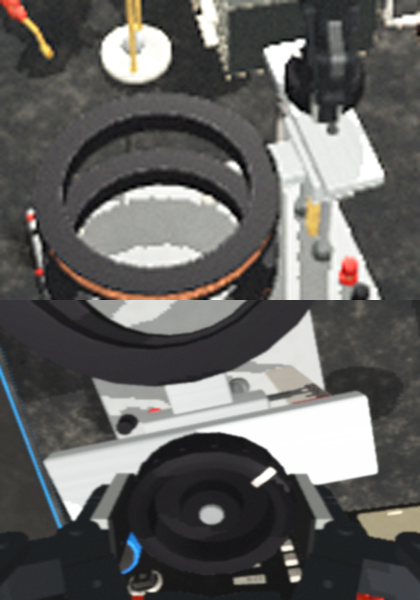

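The grip holds on the wheel. The crop shows the white index by the right-hand pad and the dark pointer with red marks by the scale at about crop (290,392). I'll turn further, staying under the 3.2 rad minimum for now.

```bash
R='x'; python3 -m creep '[{"rot":[0,0,-0.13],"delta_pos":[0,0,0],"jaw":0.055},{"rot":[0,0,-0.27],"delta_pos":[0,0,0],"jaw":0.055},{"rot":[0,0,-0.41],"delta_pos":[0,0,0],"jaw":0.055},{"rot":[0,0,-0.55],"delta_pos":[0,0,0],"jaw":0.055},{"rot":[0,0,-0.69],"delta_pos":[0,0,0],"jaw":0.055},{"rot":[0,0,-0.83],"delta_pos":[0,0,0],"jaw":0.055},{"rot":[0,0,-0.97],"delta_pos":[0,0,0],"jaw":0.055},{"rot":[0,0,-1.1],"delta_pos":[0,0,0],"jaw":0.055}]' && python3 -m creep '[{"rot":[0,0,-0.13],"delta_pos":[0,0,0],"jaw":0.055},{"rot":[0,0,-0.27],"delta_pos":[0,0,0],"jaw":0.055},{"rot":[0,0,-0.41],"delta_pos":[0,0,0],"jaw":0.055},{"rot":[0,0,-0.55],"delta_pos":[0,0,0],"jaw":0.055},{"rot":[0,0,-0.69],"delta_pos":[0,0,0],"jaw":0.055},{"rot":[0,0,-0.83],"delta_pos":[0,0,0],"jaw":0.055},{"rot":[0,0,-0.97],"delta_pos":[0,0,0],"jaw":0.055},{"rot":[0,0,-1.1],"delta_pos":[0,0,0],"jaw":0.055}]' && python3 -m creep '[{"rot":[0,0,-0.13],"delta_pos":[0,0,0],"jaw":0.055},{"rot":[0,0,-0.27],"delta_pos":[0,0,0],"jaw":0.055},{"rot":[0,0,-0.4],"delta_pos":[0,0,0],"jaw":0.055},{"rot":[0,0,-0.5],"delta_pos":[0,0,0],"jaw":0.055},{"rot":[0,0,-0.5],"delta_pos":[0,0,0],"jaw":0.055},{"rot":[0,0,-0.5],"delta_pos":[0,0,0],"jaw":0.055}]'
python3 - <<'E'
from h import *
np.set_printoptions(precision=4,suppress=True)
o=ctrl.get_obs();print(o["qpos"],o["tool_pos"],o["force"],o["ft_torque"])
s=cam("side");w=cam("wrist");cv2.imwrite("pics/s2raw.png",s["image"]);cv2.imwrite("pics/w3.png",w["image"])
for n in("side",): 
  for l in("upper_coil","pointer"):
    for r in ctrl.silhouettes(n,l)[:2]: print(l,round(r["score"],2),np.round(r["extent"],1))
E
```

```text
t: 7.0
tool_pos: [0.5889, -0.1932, 0.1966]
tcp_rot: [0.0, 0.586, 0.81, 0.002]
force: [6.7, 8.5, -11.7]
opening: 0.06
grasp_force: 71.5
t: 7.8
tool_pos: [0.5902, -0.1936, 0.1966]
tcp_rot: [0.0, 0.923, 0.385, 0.003]
force: [12.6, 6.5, -14.5]
opening: 0.0598
grasp_force: 71.0
t: 8.4
tool_pos: [0.5905, -0.1942, 0.1967]
tcp_rot: [0.0, 0.989, 0.147, 0.003]
force: [14.0, 5.1, -14.5]
opening: 0.0599
grasp_force: 71.0
[-0.4459  0.2334  1.5772  0.0026  1.3259  0.8291] [ 0.5905 -0.1942  0.1967] [ 14.0448   5.1133 -14.4776] [ 0.0196 -2.3991 -0.0622]
upper_coil 0.83 [310.4 295.5 103.   79.6]
upper_coil 0.41 [293.2 231.7  24.4  49.2]
pointer 0.96 [307.2 293.1  95.1  71.1]
```

View pics/w3.png

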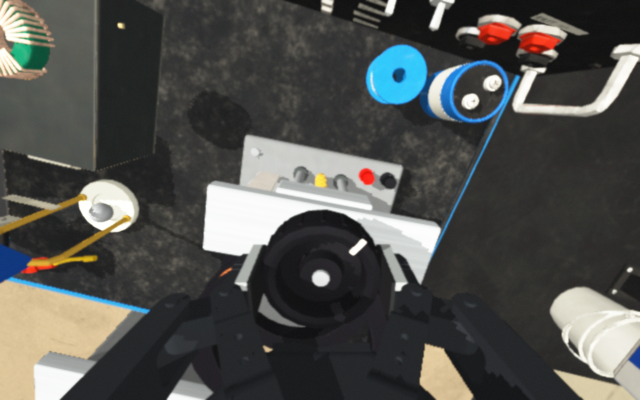

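The wheel follows the grip, since the index has kept its place relative to the pads at (357,247). I'll let go and bring the wrist camera, tilted, to the scale on the left side of the column.

```bash
python3 -m creep '[{"rot":[0,0,0],"delta_pos":[-0.002,0,0.001],"jaw":0.085},{"rot":[0,0,0],"delta_pos":[-0.002,0,0.001],"jaw":0.085},{"rot":[0,0,0],"delta_pos":[-0.002,0,0.001],"jaw":0.085},{"rot":[0,0,0],"delta_pos":[-0.002,0,0.02],"jaw":0.085},{"rot":[0,0,0],"delta_pos":[-0.002,0,0.05],"jaw":0.085},{"rot":[0,0,0.14],"delta_pos":[-0.015,0.01,0.09],"jaw":0.085},{"rot":[0,0,0.28],"delta_pos":[-0.03,0.03,0.1],"jaw":0.085},{"rot":[0,0,0.42],"delta_pos":[-0.045,0.05,0.11],"jaw":0.085}]' && python3 -m creep '[{"rot":[0,0,0.14],"delta_pos":[-0.01,0.02,0],"jaw":0.085},{"rot":[0,0,0.28],"delta_pos":[-0.02,0.04,0],"jaw":0.085},{"rot":[0,0,0.42],"delta_pos":[-0.03,0.05,0],"jaw":0.085},{"rot":[0,0,0.56],"delta_pos":[-0.04,0.05,0],"jaw":0.085},{"rot":[0,0,0.7],"delta_pos":[-0.04,0.05,0],"jaw":0.085},{"rot":[0,0,0.84],"delta_pos":[-0.04,0.05,0],"jaw":0.085},{"rot":[0,0,0.98],"delta_pos":[-0.04,0.05,0],"jaw":0.085},{"rot":[0,0,1.12],"delta_pos":[-0.04,0.05,0],"jaw":0.085}]' && python3 -m creep '[{"rot":[0,0,0.14],"delta_pos":[0,0,0],"jaw":0.085},{"rot":[0,0,0.28],"delta_pos":[0,0,0],"jaw":0.085},{"rot":[0,0,0.42],"delta_pos":[0,0,0],"jaw":0.085},{"rot":[0,0,0.56],"delta_pos":[0,0,0],"jaw":0.085},{"rot":[0,0,0.7],"delta_pos":[0,0,0],"jaw":0.085},{"rot":[0,0,0.72],"delta_pos":[0,0,0],"jaw":0.085}]' && python3 -m creep '[{"rot":[-0.07,-0.11,0],"delta_pos":[0,0,0],"jaw":0.085},{"rot":[-0.14,-0.22,0],"delta_pos":[0,0,-0.02],"jaw":0.085},{"rot":[-0.21,-0.33,0],"delta_pos":[0,0,-0.04],"jaw":0.085},{"rot":[-0.28,-0.44,0],"delta_pos":[0,0,-0.06],"jaw":0.085},{"rot":[-0.35,-0.55,0],"delta_pos":[0,0,-0.08],"jaw":0.085},{"rot":[-0.35,-0.55,0],"delta_pos":[0,0,-0.08],"jaw":0.085},{"rot":[-0.35,-0.55,0],"delta_pos":[0,0,-0.08],"jaw":0.085}]'
cat > red.py <<'E'
from h import *
def reds(im):
    h=cv2.cvtColor(im,cv2.COLOR_BGR2HSV)
    m=(((h[...,0]<8)|(h[...,0]>172))&(h[...,1]>120)&(h[...,2]>80)).astype(np.uint8)
    n,l,st,c=cv2.connectedComponentsWithStats(m);return [(st[i].tolist(),c[i].round(1).tolist()) for i in range(1,n) if st[i,4]>=4]
E
python3 - <<'E'
from red import *
np.set_printoptions(precision=4,suppress=True)
o=ctrl.get_obs();print(o["qpos"],o["tool_pos"],o["force"])
w=cam("wrist");cv2.imwrite("pics/w4.png",w["image"]);np.savez("w4.npz",**w)
V=np.array(w["view"]);print(-V[:3,:3].T@V[:3,3],V[2,:3]);print(proj(w,[.56,-.13,.13]));print(reds(w["image"]))
E
```

```text
t: 9.4
tool_pos: [0.5429, -0.1458, 0.3103]
tcp_rot: [0.002, 0.936, 0.351, 0.001]
force: [0.1, 0.2, 0.3]
opening: 0.0854
grasp_force: 0.0
t: 10.2
tool_pos: [0.5029, -0.0958, 0.3085]
tcp_rot: [0.001, 0.606, 0.795, -0.0]
force: [0.0, -0.3, 0.0]
opening: 0.0847
grasp_force: 0.0
t: 10.8
tool_pos: [0.5029, -0.0957, 0.3083]
tcp_rot: [0.001, 0.289, 0.957, -0.0]
force: [-0.3, -0.9, 0.6]
opening: 0.0849
grasp_force: 0.0
t: 11.5
tool_pos: [0.5027, -0.0951, 0.2281]
tcp_rot: [0.308, 0.275, 0.907, -0.086]
force: [0.8, 0.3, 2.2]
opening: 0.0853
grasp_force: 0.0
[-0.1982 -0.5003  2.3058 -0.3271  0.7463 -1.0055] [ 0.5027 -0.0951  0.2281] [0.7994 0.3483 2.1753]
[ 0.3746 -0.0118  0.2913] [ 0.6963 -0.4521 -0.5574]
[322.4506 184.8664]
[([80, 0, 11, 6, 51], [85.4, 2.0]), ([14, 56, 14, 13, 120], [20.5, 61.9]), ([317, 190, 16, 8, 30], [323.6, 193.6]), ([591, 219, 10, 8, 43], [595.4, 222.2]), ([403, 235, 15, 18, 214], [409.9, 243.1]), ([307, 257, 11, 9, 77], [312.6, 261.2]), ([301, 262, 5, 8, 36], [302.9, 265.5]), ([280, 332, 4, 5, 12], [281.3, 334.3]), ([36, 334, 14, 11, 116], [42.8, 339.3])]
```

Red shows at (324,194), right where the scale was predicted to be. I'll view an enlarged crop of that spot.

```bash
python3 -c "
import cv2;a=cv2.imread('pics/w4.png')[150:240,265:385];cv2.imwrite('pics/w4c.png',cv2.resize(a,None,fx=6.6,fy=6.6,interpolation=cv2.INTER_NEAREST))"
```

```text
(no output)
```

View pics/w4c.png

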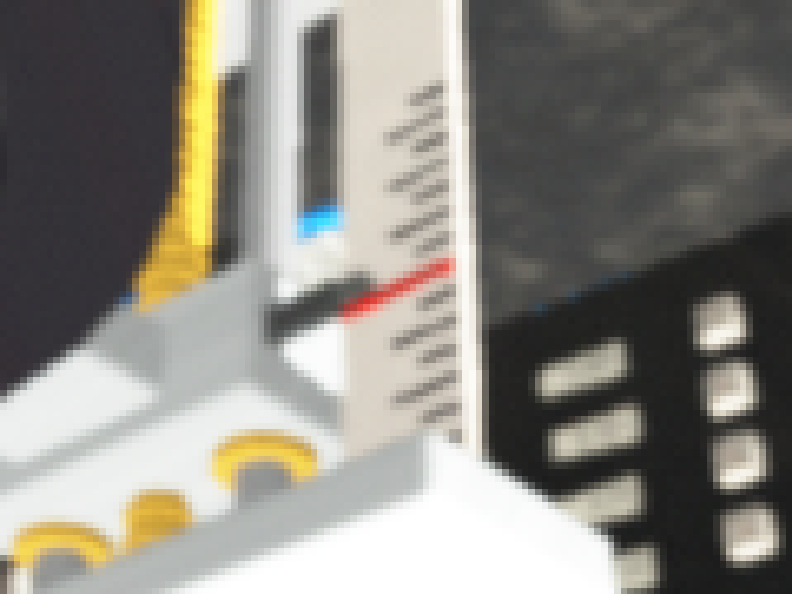

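The crop is upside down, with the bridge at the bottom. The dark pointer's tip is at crop (370,284), and the red line runs from (345,312) to (455,265). They are nearly level, so I'll work out the offset and the parallax.

Run:
```python
from h import *
np.set_printoptions(precision=4,suppress=True)
w=dict(np.load("w4.npz"))
f=lambda x,y:(264.9+x/6.6,149.9+y/6.6)
for p in[(345,312),(455,265)]: print("red",atz(w,*f(*p),.130))
P=atz(w,*f(345,312),.130);c,s=np.cos(.12),np.sin(.12)
for n,d in(("x",[c,s,0]),("y",[-s,c,0]),("z",[0,0,1])): print(n,"crop px per mm",(proj(w,P+.001*np.array(d))-proj(w,P))*6.6)
for z in(.12,.124,.126,.128,.13):print(z,"tip",atz(w,*f(370,284),z))
```

```text
red [ 0.5749 -0.1463  0.13  ]
red [ 0.5738 -0.1254  0.13  ]
x crop px per mm [4.1615 2.642 ]
y crop px per mm [ 4.8093 -2.3458]
z crop px per mm [0.0372 5.296 ]
0.12 tip [ 0.5829 -0.1467  0.12  ]
0.124 tip [ 0.578  -0.1435  0.124 ]
0.126 tip [ 0.5756 -0.142   0.126 ]
0.128 tip [ 0.5731 -0.1404  0.128 ]
0.13 tip [ 0.5707 -0.1388  0.13  ]
```

```bash
cat > ptr.py <<'E'
from red import *
def meas(w,tag,RI=np.array([.5749,-.1463,.13]),RO=np.array([.5738,-.1254,.13])):
    im=w["image"];a,b=proj(w,RI),proj(w,RO);F=8
    x0,y0=np.floor(a-24).astype(int)
    big=cv2.resize(im[y0:y0+48,x0:x0+48],None,fx=F,fy=F,interpolation=cv2.INTER_CUBIC)
    cv2.imwrite(f"pics/ptr_{tag}.png",big)
    h=cv2.cvtColor(im,cv2.COLOR_BGR2HSV).astype(int)
    u=(b-a)/np.linalg.norm(b-a);n=np.array([-u[1],u[0]]);L=np.linalg.norm(b-a)/21
    yy,xx=np.mgrid[0:400,0:640];s=((xx-a[0])*u[0]+(yy-a[1])*u[1])/L;d=((xx-a[0])*n[0]+(yy-a[1])*n[1])/L
    red=((h[...,0]<10)|(h[...,0]>170))&(h[...,1]>90)&(h[...,2]>80)&(abs(d)<8)&(s>-6)&(s<26)
    g=im.max(2);dark=(g<90)&(s<4.5)&(s>-10)&(abs(d)<7)
    print(tag,"px/mm",L.round(2),"n",n.round(2),"red s",s[red].min().round(1),s[red].max().round(1),"fit",np.polyfit(s[red],d[red],1).round(3))
    for k in range(-10,6,1):
        m=dark&(s>=k)&(s<k+1)
        if m.any(): print("  dark s",k,"d mean",d[m].mean().round(2),"range",d[m].min().round(1),d[m].max().round(1),m.sum())
E
python3 -c "
from ptr import *
meas(dict(np.load('w4.npz')),'a')"
python3 -m creep '[{"rot":[0.09,0.14,0],"delta_pos":[0,0,0.01],"jaw":0.085},{"rot":[0.18,0.28,0],"delta_pos":[0,0,0.02],"jaw":0.085},{"rot":[0.18,0.28,0],"delta_pos":[0,0,0.02],"jaw":0.085},{"rot":[0.18,0.28,0],"delta_pos":[0,0,0.02],"jaw":0.085}]' >/dev/null
python3 -c "
from ptr import *
w=cam('wrist');np.savez('w5.npz',**w);meas(w,'b')"
python3 -m creep '[{"rot":[0.09,0.14,0],"delta_pos":[0,0,0.01],"jaw":0.085},{"rot":[0.17,0.27,0],"delta_pos":[0,0,0.02],"jaw":0.085},{"rot":[0.17,0.27,0],"delta_pos":[0,0,0.02],"jaw":0.085},{"rot":[0.17,0.27,0],"delta_pos":[0,0,0.02],"jaw":0.085}]'
python3 -c "
from ptr import *
w=cam('wrist');np.savez('w6.npz',**w);meas(w,'c')"
```

```text
a px/mm 0.86 n [0.39 0.92] red s -0.7 20.6 fit [-0.027 -0.652]
  dark s -10 d mean -3.56 range -4.3 -2.8 2
  dark s -9 d mean -3.72 range -4.9 -2.3 3
  dark s -8 d mean -3.95 range -4.5 -3.4 2
  dark s -7 d mean -2.96 range -4.0 -1.9 3
  dark s -6 d mean -3.8 range -5.1 -2.5 2
  dark s -5 d mean -3.42 range -4.6 -2.1 3
  dark s -4 d mean -4.18 range -5.3 -3.1 3
  dark s -3 d mean -3.2 range -3.7 -2.7 2
  dark s -2 d mean -3.43 range -4.8 -2.2 3
  dark s -1 d mean -4.34 range -4.3 -4.3 1
  dark s 0 d mean -3.89 range -3.9 -3.9 1
b px/mm 0.84 n [0.5  0.87] red s -1.2 19.6 fit [-0.02  -0.772]
  dark s -10 d mean -4.49 range -5.8 -3.2 2
  dark s -9 d mean -4.71 range -5.2 -4.2 2
  dark s -8 d mean -4.12 range -4.6 -3.6 2
  dark s -7 d mean -4.86 range -5.7 -4.0 2
  dark s -6 d mean -4.88 range -6.1 -3.5 3
  dark s -5 d mean -5.01 range -5.5 -4.5 2
  dark s -4 d mean -5.13 range -6.6 -3.9 3
  dark s -3 d mean -4.54 range -6.0 -3.3 3
  dark s -2 d mean -5.38 range -7.0 -3.8 3
  dark s -1 d mean -5.6 range -6.4 -4.8 2
  dark s 0 d mean -6.34 range -6.9 -5.8 2
  dark s 1 d mean -5.75 range -6.3 -5.2 2
t: 12.4
tool_pos: [0.5039, -0.0959, 0.2673]
tcp_rot: [0.001, 0.291, 0.957, -0.0]
force: [-0.2, 0.2, 0.9]
opening: 0.0849
grasp_force: 0.0
c px/mm 0.84 n [0.55 0.84] red s -1.2 20.2 fit [-0.012 -1.053]
  dark s -10 d mean -5.09 range -5.1 -5.1 1
  dark s -9 d mean -4.93 range -5.4 -4.4 2
  dark s -8 d mean -4.28 range -4.8 -3.8 2
  dark s -7 d mean -4.13 range -4.1 -4.1 1
  dark s -6 d mean -1.72 range -5.1 0.8 3
  dark s -5 d mean -2.17 range -4.5 -0.2 3
  dark s -4 d mean -3.11 range -6.5 0.5 6
  dark s -3 d mean -3.72 range -5.8 -0.5 3
  dark s -2 d mean -5.38 range -6.8 -4.2 3
  dark s -1 d mean -5.33 range -6.2 -4.5 2
  dark s 0 d mean -5.51 range -5.5 -5.5 1
  dark s 1 d mean -6.5 range -6.5 -6.5 1
  dark s 2 d mean -6.35 range -6.8 -5.9 2
```

Run:
```python
from h import *
np.set_printoptions(precision=3,suppress=True)
RI=np.array([.5749,-.1463,.13]);RO=np.array([.5738,-.1254,.13]);c,s=np.cos(.11),np.sin(.11)
for f in("w4","w5","w6"):
    w=dict(np.load(f+".npz"));a,b=proj(w,RI),proj(w,RO);u=(b-a)/np.linalg.norm(b-a);n=np.array([-u[1],u[0]]);L=np.linalg.norm(b-a)/21
    V=w["view"];C=-V[:3,:3].T@V[:3,3]
    print(f,C,[((proj(w,RI+.001*np.array(d))-a)@n/L) for d in([-c,-s,0],[s,-c,0],[0,0,-1])])
ims=[cv2.imread(f"pics/ptr_{t}.png") for t in "abc"]
cv2.imwrite("pics/m.png",cv2.resize(np.hstack(ims),(800,267)))
for f,x0,x1,y0,y1 in(("w5",-12,10,-10,6),):
    w=dict(np.load(f+".npz"));a=proj(w,RI).astype(int);print(a)
    print(w["image"].max(2)[a[1]+y0:a[1]+y1,a[0]+x0:a[0]+x1])
```

```text
w4 [ 0.375 -0.012  0.291] [np.float64(-0.7170209627363281), np.float64(0.041049855723397415), np.float64(-0.8552719536279533)]
w5 [ 0.403 -0.03   0.362] [np.float64(-0.8718967413381941), np.float64(0.049959889105164565), np.float64(-0.6188780822854348)]
w6 [ 0.434 -0.05   0.41 ] [np.float64(-0.9470537008161374), np.float64(0.054299863210727176), np.float64(-0.45763747699776774)]
[317 217]
[[153 175 199 217 224 203 141  86  72  74  87 137 190 209 212 213 211 205
  185 168 178 188]
 [153 176 200 217 223 201 139  86  73  72  86 137 189 208 211 211 211 207
  200 195 201 199]
 [155 177 200 218 221 191 128  81  72  73  86 136 186 200 198 202 208 209
  208 208 207 202]
 [157 180 202 218 221 186 123  79  71  72  83 128 168 166 152 168 195 207
  208 207 204 203]
 [157 178 203 220 221 186 121  78  68  70  75 101 119 110  99 123 177 201
  204 201 207 221]
 [162 179 202 220 221 185 121  80  69  66  69  80  90  93  94 116 165 194
  201 206 225 234]
 [164 174 197 218 221 186 121  77  68  68  76  87  96 106 123 149 180 201
  211 217 223 219]
 [159 165 186 213 214 175 113  73  63  68  77  91 110 142 169 188 215 226
  225 219 215 207]
 [158 157 171 198 183 132  86  68  66  72  76  94 135 182 214 228 234 229
  220 212 209 205]
 [157 149 143 144 122  88  69  71  76  86  90 112 165 217 244 244 234 221
  211 206 200 188]
 [151 128 102  88  77  71  75  84  91  93  99 139 190 222 233 230 220 210
  206 193 165 141]
 [139 105  76  70  71  79  91 100 102  96 104 154 204 217 214 211 208 206
  194 167 138 143]
 [131  93  74  76  87 100 127 161 168 136 113 149 194 207 208 207 207 204
  183 165 174 183]
 [131  95  84  94 121 157 199 233 241 216 153 152 189 204 207 206 207 206
  200 196 201 199]
 [138 110 102 131 188 229 241 247 249 243 215 186 196 206 206 207 207 208
  208 207 207 205]
 [152 136 138 189 234 245 248 249 249 248 243 230 216 210 207 208 207 208
  208 208 208 204]]
```

Run:
```python
from h import *
np.set_printoptions(precision=4,suppress=True)
w=dict(np.load("w6.npz"));C=np.array([.588,-.195,.224]);print(proj(w,C))
for r in(.018,.021,.024,.027):
    v=[]
    for a in range(-180,180,4):
        p=proj(w,C+[r*np.cos(np.radians(a)),r*np.sin(np.radians(a)),0]);v.append(cv2.getRectSubPix(w["image"].max(2),(1,1),tuple(map(float,p)))[0,0])
    v=np.array(v);i=np.argsort(v)[-6:];print(r,sorted((int(k)*4-180,int(v[k])) for k in i),np.median(v))
w1=cv2.imread("pics/w1.png")
# stand yaw from base/bridge edges in current view: bridge outline corners by white threshold
t=cam("top")
for r in ctrl.silhouettes("top","coil_stand")[:1]:
    print(cv2.minAreaRect(np.argwhere(r["region"])[:,::-1].astype(np.float32)))
g=w["image"].min(2);m=(g>225).astype(np.uint8);n,l,st,cc=cv2.connectedComponentsWithStats(m)
for i in np.argsort(st[1:,4])[-3:]+1:
    r=cv2.minAreaRect(np.argwhere(l==i)[:,::-1].astype(np.float32));print(st[i]);print(np.array([atz(w,*q,.177)[:2] for q in cv2.boxPoints(r)]))
```

```text
[280.7059 353.3164]
0.018 [(-156, 45), (-96, 42), (104, 43), (108, 44), (112, 44), (120, 42)] 38.0
0.021 [(-136, 48), (-132, 50), (-128, 51), (-124, 51), (-120, 49), (-92, 47)] 38.0
0.024 [(-144, 60), (-140, 60), (-136, 59), (-128, 59), (-124, 59), (-120, 58)] 41.0
0.027 [(-132, 82), (-128, 110), (-124, 132), (-120, 142), (-116, 172), (-112, 162)] 48.0
((393.84014892578125, 211.1077880859375), (67.34259796142578, 52.339256286621094), 82.56858825683594)
[ 189  139   70   88 2993]
[[ 0.4004 -0.1617]
 [ 0.407  -0.1207]
 [ 0.4865 -0.1369]
 [ 0.4814 -0.1829]]
[   0  272   78   71 3187]
[[ 0.4078 -0.4476]
 [ 0.391  -0.3503]
 [ 0.4483 -0.3458]
 [ 0.4714 -0.4484]]
[ 232  149  127  210 4953]
[[ 0.589  -0.2786]
 [ 0.4552 -0.0868]
 [ 0.5278 -0.0338]
 [ 0.6929 -0.2193]]
```

```bash
python3 -m creep '[{"rot":[0,0,0],"delta_pos":[0,0,0.02],"jaw":0.085},{"rot":[0,0,0],"delta_pos":[0.03,-0.03,0.03],"jaw":0.085},{"rot":[0,0,0],"delta_pos":[0.06,-0.06,0.03],"jaw":0.085},{"rot":[0,0,0],"delta_pos":[0.084,-0.099,0.03],"jaw":0.085},{"rot":[0,0,0],"delta_pos":[0.084,-0.099,0.03],"jaw":0.085},{"rot":[0,0,0],"delta_pos":[0.084,-0.099,0.03],"jaw":0.085}]'
cat > idx.py <<'E'
from h import *
np.set_printoptions(precision=4,suppress=True)
w=cam("wrist");np.savez("wi.npz",**w);cv2.imwrite("pics/wi.png",w["image"])
C=np.array([.588,-.195,.224])
for r in ctrl.silhouettes("wrist","handwheel_rim")[:1]: print(np.round(r["extent"],1),atz(w,*r["extent"][:2],.213))
g=w["image"].min(2).astype(np.float32)
A=np.arange(-180,180,2)
for r in(.016,.02,.023,.026,.029):
    v=np.array([cv2.getRectSubPix(g,(1,1),tuple(map(float,proj(w,C+[r*np.cos(a),r*np.sin(a),0]))))[0,0] for a in np.radians(A)])
    k=v>v.max()*.6;print(r,v.max().round(),np.median(v),A[k])
g2=(g>225).astype(np.uint8);n,l,st,cc=cv2.connectedComponentsWithStats(g2)
for i in np.argsort(st[1:,4])[-3:]+1: print(st[i],cc[i])
E
python3 idx.py
```

```text
t: 13.15
tool_pos: [0.5862, -0.194, 0.2967]
tcp_rot: [-0.0, 0.291, 0.957, -0.0]
force: [-0.3, 0.7, 0.2]
opening: 0.085
grasp_force: 0.0
[322.8 205.2  69.4  75.2] [ 0.5884 -0.194   0.213 ]
0.016 62.0 39.482353 [-180 -178 -176 -174 -172 -170 -168 -166 -164 -162 -160 -158 -156 -154
 -152 -150 -148 -146 -144 -142 -140 -138 -136 -134 -132 -130 -128 -126
 -124 -122 -120 -118 -116 -114 -112 -110 -108 -106 -104 -102 -100  -98
  -96  -94  -92  -90  -88  -86  -84  -82  -80  -78  -76  -74  -72  -70
  -68  -66  -64  -62  -60  -58  -56  -54  -52  -50  -48  -46  -44  -42
  -40  -38  -36  -34  -32  -30    0    2    4    6    8   10   12   14
   16   18   20   22   24   26   28   30   32   34   36   40   42   48
   50   52  120  122  124  126  128  130  132  134  136  138  140  142
  144  146  148  150  152  154  156  158  160  162  164  166  168  170
  172  174  176  178]
0.02 62.0 37.69197 [-180 -178 -176 -174 -172 -170 -168 -166 -164 -162 -160 -158 -156 -154
 -152 -150 -148 -146 -144 -142 -140 -138 -136 -134 -132 -130 -128 -126
 -124 -122 -120 -118 -116 -112 -110 -108 -106 -104 -102 -100  -98  -96
  -94  -92  -90  -88  -86  -84  -82  -80  -78  -76  -74  -72  -70  -68
  -66  -28  -26  -24  -22  -20  116  118  120  122  124  126  128  130
  132  134  136  138  140  142  144  146  148  150  152  154  156  158
  160  162  164  166  168  170  172  174  176  178]
0.023 255.0 51.337166 [-28 -26 -24 -22 -20]
0.026 255.0 53.200203 [-28 -26 -24 -22 -20]
0.029 255.0 58.651497 [-118 -116 -114 -112 -104 -102 -100  -98  -96  -94  -92  -90  -88  -86
  -84  -82  -80  -78  -76  -74  -72  -70  -26  -24  -22  -20   24   26]
[ 210   44   72   98 3485] [252.326   87.4654]
[   0  219   88   66 3526] [ 44.4056 245.7995]
[ 318   72   79  122 3981] [356.002  142.1545]
```

The index line is now at azimuth -24°, so the wheel has turned the full 3.2 rad. If zero is along the stand's +x, about 0.18 rad remains, which agrees with the image estimate of roughly level. I'll regrip and turn that last bit, then check from a lower view.

```bash
python3 -m creep '[{"rot":[0,0,0],"delta_pos":[0.002,-0.001,-0.03],"jaw":0.085},{"rot":[0,0,0],"delta_pos":[0.002,-0.001,-0.065],"jaw":0.085},{"rot":[0,0,0],"delta_pos":[0.002,-0.001,-0.1],"jaw":0.085},{"rot":[0,0,0],"delta_pos":[0.002,-0.001,-0.1],"jaw":0.085},{"rot":[0,0,0],"delta_pos":[0.002,-0.001,-0.1],"jaw":0.055},{"rot":[0,0,0],"delta_pos":[0.002,-0.001,-0.1],"jaw":0.055},{"rot":[0,0,0],"delta_pos":[0.002,-0.001,-0.1],"jaw":0.055},{"rot":[0,0,0],"delta_pos":[0.002,-0.001,-0.1],"jaw":0.055}]' && python3 -m creep '[{"rot":[0,0,-0.09],"delta_pos":[0,0,0.001],"jaw":0.055},{"rot":[0,0,-0.18],"delta_pos":[0,0,0.001],"jaw":0.055},{"rot":[0,0,-0.18],"delta_pos":[0,0,0.001],"jaw":0.055},{"rot":[0,0,-0.18],"delta_pos":[0,0,0.001],"jaw":0.085},{"rot":[0,0,-0.18],"delta_pos":[0,0,0.001],"jaw":0.085},{"rot":[0,0,-0.18],"delta_pos":[0,0,0.02],"jaw":0.085},{"rot":[0,0,-0.18],"delta_pos":[0,0,0.06],"jaw":0.085},{"rot":[0,0,-0.18],"delta_pos":[0,0,0.1],"jaw":0.085}]'
python3 -m creep '[{"rot":[0,0,0],"delta_pos":[0,0,0.045],"jaw":0.085},{"rot":[0,0,0],"delta_pos":[-0.01,0,0.09],"jaw":0.085},{"rot":[0,0,0],"delta_pos":[-0.03,0,0.12],"jaw":0.085},{"rot":[0,0,0],"delta_pos":[-0.03,0,0.12],"jaw":0.085},{"rot":[0,0,0],"delta_pos":[-0.03,0,0.12],"jaw":0.085}]'
cat >> idx.py <<'E'
m=None
for r in ctrl.silhouettes("wrist","upper_coil")[:2]:
    print("coil",r["score"],np.round(r["extent"],1))
    if m is None:m=r["region"]
np.save("coil.npy",m)
E
python3 idx.py
```

```text
t: 14.05
tool_pos: [0.5901, -0.1949, 0.201]
tcp_rot: [0.002, 0.29, 0.957, 0.0]
force: [-3.6, 5.0, 7.2]
opening: 0.0601
grasp_force: 66.5
t: 14.85
tool_pos: [0.5883, -0.1953, 0.2975]
tcp_rot: [-0.001, 0.375, 0.927, -0.0]
force: [1.0, -0.2, -0.5]
opening: 0.0845
grasp_force: 0.0
t: 15.35
tool_pos: [0.559, -0.1957, 0.4186]
tcp_rot: [0.002, 0.375, 0.927, -0.0]
force: [0.8, -0.1, -0.8]
opening: 0.0848
grasp_force: 0.0
[336.6 184.1  45.6  53.8] [ 0.5867 -0.1948  0.213 ]
0.016 59.0 43.891197 [-180 -178 -176 -174 -172 -170 -168 -166 -164 -162 -160 -158 -156 -154
 -152 -150 -148 -146 -144 -142 -140 -138 -136 -134 -132 -130 -128 -126
 -124 -122 -120 -118 -116 -114 -112 -110 -108 -106 -104 -102 -100  -98
  -96  -94  -92  -90  -88  -86  -84  -82  -80  -78  -76  -74  -72  -70
  -68  -66  -64  -62  -60  -58  -56  -54  -52  -50  -48  -46  -44  -42
  -40  -38  -36  -34  -32  -30  -28  -26  -24  -22  -20  -18  -16  -14
  -12  -10   -8   -6   -4   -2    0    2    4    6    8   10   12   14
   16   18   20   22   24   26   28   30   32   34   36   38   40   42
   44   46   48  100  102  104  106  108  
[... 164 characters left out ...]
4  176
  178]
0.02 81.0 39.88955 [-180 -178 -176 -174 -172 -170 -168 -166 -164 -162 -160 -158 -156 -154
 -152 -150 -148 -146 -144 -142 -140 -138 -136 -134  -40  -38  -36  -34
  -32  -30  -28  150  152  154  156  158  160  162  164  166  168  170
  172  174  176  178]
0.023 249.0 49.622654 [-40 -38 -36 -34 -32 -30]
0.026 255.0 55.100693 [-38 -36 -34 -32 -30]
0.029 251.0 63.108482 [-104 -102 -100  -90  -88  -86  -84  -82  -80  -78  -76  -74  -72  -70
  -68  -66  -38  -36  -34  -32  -30]
[ 329   88   55   86 2153] [353.7789 135.765 ]
[   7  333   77   65 2172] [ 45.547 365.419]
[   0  240  155  124 4077] [ 85.5462 287.1837]
coil 0.79 [268.6 107.5 147.3 140.7]
coil 0.43 [337.1 185.1  47.7  48.9]
```

```bash
cat > fit.py <<'E'
from h import *
from scipy.optimize import minimize
np.set_printoptions(precision=4,suppress=True)
w=dict(np.load("wi.npz"));m=np.load("coil.npy").astype(np.uint8)
A=np.linspace(0,2*np.pi,180);T=np.c_[np.cos(A),np.sin(A),0*A]
def hole(c,r,z):return np.array([proj(w,[c[0]+r*t[0],c[1]+r*t[1],z]) for t in T])
def rend(c,ro=.098,ri=.074,zt=.141,zb=.119):
    S=16;f=lambda P:np.round(P*S).astype(np.int32)
    o=np.zeros((400,640),np.uint8)
    P=np.vstack([hole(c,ro,zt),hole(c,ro,zb)]).astype(np.float32);cv2.fillConvexPoly(o,f(cv2.convexHull(P)[:,0]),255,cv2.LINE_AA,4)
    a=np.zeros_like(o);b=a.copy();cv2.fillConvexPoly(a,f(hole(c,ri,zt)),255,cv2.LINE_AA,4);cv2.fillConvexPoly(b,f(hole(c,ri,zb)),255,cv2.LINE_AA,4)
    return o.astype(float)/255*(1-np.minimum(a,b)/255.)
if __name__=="__main__":
    # network mask
    for nm,M in(("net",m),("dark",((w["image"].max(2)<85)).astype(np.uint8))):
        near=cv2.dilate((rend([.453,-.211])>.5).astype(np.uint8),np.ones((11,11)))
        r=minimize(lambda c:np.abs(rend(c)-M)[near>0].sum(),[.453,-.211],method="Nelder-Mead",options=dict(initial_simplex=[[.453,-.211],[.461,-.211],[.453,-.203]],xatol=1e-4))
        d=np.array([.588,-.195])-r.x;print(nm,r.x,r.fun,"dist",np.hypot(*d),"yaw",np.arctan2(d[1],d[0]))
E
python3 fit.py
```

```text
net [ 0.4544 -0.2085] 721.2901960784313 dist 0.13431931320733542 yaw 0.10104527362557222
dark [ 0.4543 -0.2087] 2865.356862745098 dist 0.13443337789129364 yaw 0.10180934746314574
```

The coil axis fits at (0.4543, -0.2087), which is 134.4 mm from the wheel as it should be, with stand yaw 0.10. I'll check the pointer from a new direction as well as the earlier one.

```bash
python3 -m creep '[{"rot":[0,0,-0.12],"delta_pos":[0,0.03,-0.02],"jaw":0.085},{"rot":[0,0,-0.25],"delta_pos":[-0.01,0.07,-0.05],"jaw":0.085},{"rot":[0,0,-0.37],"delta_pos":[-0.016,0.11,-0.08],"jaw":0.085},{"rot":[0,0,-0.37],"delta_pos":[-0.016,0.12,-0.1],"jaw":0.085},{"rot":[0,0,-0.37],"delta_pos":[-0.016,0.12,-0.1],"jaw":0.085}]' >/dev/null && python3 -m creep '[{"rot":[-0.12,-0.055,0],"delta_pos":[0,0,0],"jaw":0.085},{"rot":[-0.24,-0.11,0],"delta_pos":[0,0,-0.02],"jaw":0.085},{"rot":[-0.36,-0.165,0],"delta_pos":[0,0,-0.04],"jaw":0.085},{"rot":[-0.48,-0.22,0],"delta_pos":[0,0,-0.06],"jaw":0.085},{"rot":[-0.59,-0.27,0],"delta_pos":[0,0,-0.08],"jaw":0.085},{"rot":[-0.59,-0.27,0],"delta_pos":[0,0,-0.08],"jaw":0.085},{"rot":[-0.59,-0.27,0],"delta_pos":[0,0,-0.08],"jaw":0.085}]'
cat > look.py <<'E'
import sys
from red import *
np.set_printoptions(precision=4,suppress=True)
t=sys.argv[1];w=cam("wrist");np.savez(t+".npz",**w)
V=w["view"];print(-V[:3,:3].T@V[:3,3],ctrl.get_obs()["qpos"]);p=proj(w,[.5749,-.1463,.13]);print(p,[r for r in reds(w["image"]) if np.hypot(r[1][0]-p[0],r[1][1]-p[1])<40])
E
python3 look.py v1
```

```text
t: 16.7
tool_pos: [0.5431, -0.0752, 0.2375]
tcp_rot: [0.267, 0.511, 0.799, -0.173]
force: [1.2, -0.1, -0.1]
opening: 0.0853
grasp_force: 0.0
[0.4792 0.0631 0.3012] [ 0.0623 -0.0984  1.9758 -0.6811  1.1068 -0.1029]
[320.7085 183.9716] [([321, 172, 7, 12, 23], [324.1, 177.1])]
```

```bash
python3 -m creep '[{"rot":[-0.12,-0.055,0],"delta_pos":[0,0,0],"jaw":0.085},{"rot":[-0.24,-0.11,0],"delta_pos":[0,0,0],"jaw":0.085},{"rot":[-0.27,-0.124,0],"delta_pos":[0,0,0],"jaw":0.085},{"rot":[-0.27,-0.124,0],"delta_pos":[0,0,0],"jaw":0.085}]'
python3 look.py v2
python3 - <<'E'
from h import *
T=[]
RI=np.array([.5749,-.1463,.13])
for f in("w4","v1","v2"):
    w=dict(np.load(f+".npz"));p=np.floor(proj(w,RI)).astype(int);x,y=p[0]-20,p[1]-28;print(f,"origin",x,y)
    T.append(cv2.resize(w["image"][y:y+56,x:x+40],None,fx=6.6,fy=6.6,interpolation=cv2.INTER_CUBIC))
cv2.imwrite("pics/final.png",np.hstack(T));print(np.hstack(T).shape)
E
```

```text
t: 17.15
tool_pos: [0.5436, -0.0757, 0.2382]
tcp_rot: [0.383, 0.481, 0.749, -0.247]
force: [0.5, -0.3, 0.3]
opening: 0.0847
grasp_force: 0.0
[0.475  0.0736 0.2542] [ 0.2057 -0.0281  2.0543 -1.0557  1.1389  0.2674]
[320.4274 145.8865] [([320, 135, 8, 12, 26], [323.6, 140.7])]
w4 origin 297 169
v1 origin 300 155
v2 origin 300 117
(370, 792, 3)
```

View pics/final.png

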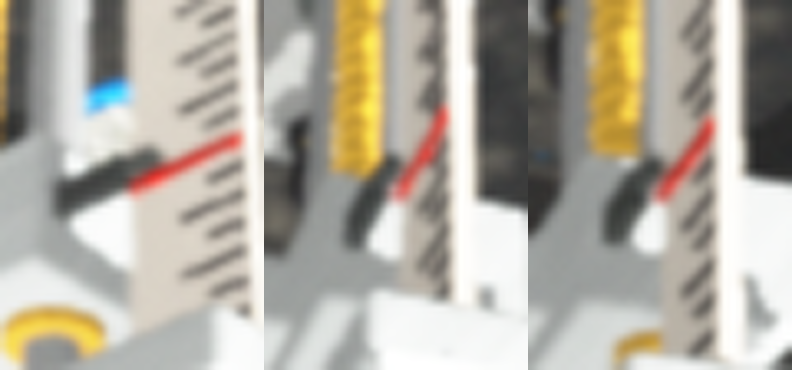

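In the two new panels, the pointer tip is at panel (129,158) and (129,160), and the red line's inner end is at (136,197) and (132,198). In the older left panel they are at (158,152) and (132,188). I'll solve for the offset from all three views.

Run:
```python
from h import *
np.set_printoptions(precision=2,suppress=True)
c,s=np.cos(.101),np.sin(.101);B=np.array([[c,s,0],[-s,c,0],[0,0,1]])
D={"w4":(297,169,(158,152),(132,188),(240,137)),"v1":(300,155,(129,158),(136,197),(182,108)),"v2":(300,117,(129,160),(132,198),(185,122))}
ws={k:dict(np.load(k+".npz")) for k in D}
px=lambda k,p:np.array([D[k][0]+(p[0]+.5)/6.6-.5,D[k][1]+(p[1]+.5)/6.6-.5])
for n,i in(("inner",3),("outer",4)): 
    P,e=tri([ray(ws[k],*px(k,D[k][i])) for k in D]);print(n,P*1e3,np.array(e)*1e3)
    if i==3:RI=P
A=[];b=[]
for k in D:
    w=ws[k];J=np.array([(proj(w,RI+.001*d)-proj(w,RI)) for d in B]).T
    dp=px(k,D[k][2])-px(k,D[k][3])
    if k=="w4": dp=dp+J[:,2]*.74
    A.append(J);b.append(dp);print(k,J.tolist(),dp)
A=np.vstack(A);b=np.hstack(b)
x,res,_,_=np.linalg.lstsq(A,b,rcond=None);print("delta stand mm (tip-red inner) all",x,"resid px",A@x-b,"cov",np.sqrt(np.diag(np.linalg.inv(A.T@A))))
for h in(-2,-1,0,1,2):
    y=np.linalg.lstsq(A[:,:2],b-A[:,2]*h,rcond=None)[0];print(h,y,np.linalg.norm(A[:,:2]@y+A[:,2]*h-b))
```

```text
inner [ 574.25 -146.6   130.49] [0.29 0.19 0.23]
outer [ 572.23 -125.37  129.68] [0.31 0.36 0.11]
w4 [[0.6192584602495685, 0.7410940308435556, 0.004501177416329938], [0.4074464122793984, -0.34815235127592814, 0.8045032311499085]] [ 3.94 -4.86]
v1 [[0.9231509109074523, 0.31642241311914177, -0.006179935227009992], [0.19274029163960904, -0.5507112775885901, 0.7866189941629784]] [-1.06 -5.91]
v2 [[0.9911254522454556, 0.3349055264093863, -0.0041185081831258685], [0.1586002990844122, -0.459648398573961, 0.9474067884715964]] [-0.45 -5.76]
delta stand mm (tip-red inner) all [-3.47  8.12 -1.16] resid px [-0.08 -0.31  0.43 -0.14 -0.26  0.38] cov [1.15 1.96 1.49]
-2 [-2.95  7.14] 0.9188887358093115
-1 [-3.56  8.3 ] 0.7309774974950592
0 [-4.18  9.46] 1.0610383939403485
1 [-4.8  10.61] 1.6182643861592458
2 [-5.41 11.77] 2.2390309404141058
```

The pointer's centreline is level with the red line to within about 0.5 mm, so the coil is set. Next I'm straightening the tool and going over the carrier.

```bash
python3 -m creep '[{"rot":[0.12,0.055,0],"delta_pos":[0,0,0.02],"jaw":0.085},{"rot":[0.24,0.11,0],"delta_pos":[0,0.01,0.04],"jaw":0.085},{"rot":[0.36,0.165,0],"delta_pos":[0,0.02,0.05],"jaw":0.085},{"rot":[0.48,0.22,0],"delta_pos":[-0.01,0.04,0.06],"jaw":0.085},{"rot":[0.6,0.275,0],"delta_pos":[-0.02,0.06,0.07],"jaw":0.085},{"rot":[0.72,0.33,0],"delta_pos":[-0.04,0.08,0.07],"jaw":0.085},{"rot":[0.84,0.385,0],"delta_pos":[-0.06,0.1,0.07],"jaw":0.085},{"rot":[0.86,0.394,0],"delta_pos":[-0.074,0.122,0.07],"jaw":0.085}]' >/dev/null && python3 -m creep '[{"rot":[0,0,-0.13],"delta_pos":[0,0,0],"jaw":0.085},{"rot":[0,0,-0.26],"delta_pos":[0,0,0],"jaw":0.085},{"rot":[0,0,-0.4],"delta_pos":[0,0,0],"jaw":0.085},{"rot":[0,0,-0.54],"delta_pos":[0,0,0],"jaw":0.085},{"rot":[0,0,-0.66],"delta_pos":[0,0,0],"jaw":0.085},{"rot":[0,0,-0.66],"delta_pos":[0,0,0],"jaw":0.085},{"rot":[0,0,-0.66],"delta_pos":[0,0,0],"jaw":0.085}]'
cat > car.py <<'E'
import sys
from h import *
np.set_printoptions(precision=4,suppress=True)
o=ctrl.get_obs();print(o["t"],o["qpos"],o["tool_pos"],o["tcp_rot"])
w=cam("wrist");np.savez(sys.argv[1]+".npz",**w);im=w["image"]
for l in("grip_block","carrier","ball_center"):
    for r in ctrl.silhouettes("wrist",l)[:1]: print(l,round(r["score"],2),np.round(r["extent"],1))
h=cv2.cvtColor(im,cv2.COLOR_BGR2HSV)
m=((h[...,0]>100)&(h[...,0]<130)&(h[...,1]>120)&(h[...,2]>60)).astype(np.uint8)
p=proj(w,[.469,.047,.15]);print("expect block",p)
n,l,st,c=cv2.connectedComponentsWithStats(m)
for i in range(1,n):
    if st[i,4]>40 and np.hypot(*(c[i]-p))<90:
        b=np.argwhere(l==i)[:,::-1].astype(np.float32);r=cv2.minAreaRect(b);print("blue",st[i],c[i],r)
        bp=cv2.boxPoints(r);print(np.array([atz(w,*q,.155) for q in bp])); print("V",np.median(h[...,2][l==i]),h[...,2][l==i].max())
        # top face = brightest blue
        v=h[...,2].astype(float);t=(l==i)&(v>0.8*v[l==i].max());q=np.argwhere(t)[:,::-1].astype(np.float32)
        r=cv2.minAreaRect(q);print("bright",t.sum(),r,np.array([atz(w,*k,.155)[:2] for k in cv2.boxPoints(r)]),atz(w,*q.mean(0),.155))
E
python3 car.py c1
```

```text
t: 18.7
tool_pos: [0.4699, 0.0461, 0.3093]
tcp_rot: [0.001, 0.782, 0.623, 0.002]
force: [0.6, 0.2, -0.2]
opening: 0.0849
grasp_force: 0.0
18.7 [-0.0702 -0.1985  1.8041  0.0012  1.5326  0.1557] [0.4699 0.0461 0.3093] [0.0007 0.7823 0.6229 0.0017]
grip_block 0.61 [321.6 159.6  41.4  63. ]
carrier 0.77 [320.3 161.3  40.8  62.4]
ball_center 0.52 [319.4 153.7  16.8   9.3]
expect block [319.649  178.8689]
blue [315 157  13  34 358] [321.2235 174.7542] ((321.0, 173.5), (33.0, 12.0), 90.0)
[[0.4699 0.0731 0.155 ]
 [0.4824 0.0702 0.155 ]
 [0.4744 0.034  0.155 ]
 [0.4614 0.037  0.155 ]]
V 239.0 244
bright 298 ((321.5, 173.0), (32.0, 9.0), 90.0) [[0.472  0.0726]
 [0.4814 0.0704]
 [0.4736 0.0354]
 [0.4638 0.0376]] [0.4723 0.0539 0.155 ]
```

```bash
python3 -m creep '[{"rot":[0,0,0],"delta_pos":[0.002,0.003,-0.03],"jaw":0.085},{"rot":[0,0,0],"delta_pos":[0.002,0.003,-0.07],"jaw":0.085},{"rot":[0,0,0],"delta_pos":[0.002,0.003,-0.085],"jaw":0.085},{"rot":[0,0,0],"delta_pos":[0.002,0.003,-0.085],"jaw":0.085},{"rot":[0,0,0],"delta_pos":[0.002,0.003,-0.085],"jaw":0.085}]' >/dev/null; python3 car.py c2
python3 - <<'E'
from h import *
np.set_printoptions(precision=4,suppress=True)
for f in("c1","c2"):
    w=dict(np.load(f+".npz"));im=w["image"];g=im.min(2)
    p=proj(w,[.47,.048,.012]);print(f,"disc expect",p)
    m=(g>150).astype(np.uint8);n,l,st,c=cv2.connectedComponentsWithStats(m)
    for i in range(1,n):
        if st[i,4]>150 and np.hypot(*(c[i]-p))<50:
            q=cv2.convexHull(np.argwhere(l==i)[:,::-1].astype(np.float32));e=cv2.fitEllipse(q);print(st[i],e,atz(w,*e[0],.012))
E
```

```text
19.4 [-0.0614 -0.1435  1.9161  0.0001  1.3683  0.1668] [0.4714 0.0498 0.2235] [0.0002 0.783  0.622  0.0003]
grip_block 0.85 [321.1 182.6  50.3  89.2]
carrier 0.97 [319.1 182.7  49.9  85.6]
ball_center 0.66 [319.2 169.7  22.5  11.7]
expect block [318.9944 210.4273]
blue [313 179  17  48 703] [321.2617 203.3286] ((321.0, 202.5), (47.0, 16.0), 90.0)
[[0.4709 0.0757 0.155 ]
 [0.4831 0.0729 0.155 ]
 [0.4744 0.0335 0.155 ]
 [0.4615 0.0365 0.155 ]]
V 238.0 245
bright 582 ((321.5, 202.5), (45.0, 13.0), 90.0) [[0.4723 0.0746]
 [0.4822 0.0723]
 [0.4738 0.0346]
 [0.4633 0.037 ]] [0.4727 0.055  0.155 ]
c1 disc expect [320.2722 155.2149]
[ 300  131   43   43 1191] ((320.4754943847656, 152.3039093017578), (42.63923645019531, 43.40829849243164), 139.03311157226562) [0.4713 0.0524 0.012 ]
c2 disc expect [320.2535 170.0761]
[295 141  25  51 889] ((309.5604553222656, 165.29324340820312), (27.724435806274414, 49.30047607421875), 4.866110801696777) [0.458  0.0573 0.012 ]
[322 141  25  50 840] ((330.77838134765625, 164.90406799316406), (30.114585876464844, 48.145790100097656), 171.03355407714844) [0.4848 0.0516 0.012 ]
```

The disc and block agree on a carrier axis at about (0.472, 0.052), with the block parallel to the pads. I'm going down to grip it.

```bash
python3 -m creep '[{"rot":[0,0,0],"delta_pos":[0.001,0.002,-0.035],"jaw":0.085},{"rot":[0,0,0],"delta_pos":[0.001,0.002,-0.07],"jaw":0.085},{"rot":[0,0,0],"delta_pos":[0.001,0.002,-0.102],"jaw":0.06},{"rot":[0,0,0],"delta_pos":[0.001,0.002,-0.102],"jaw":0.04},{"rot":[0,0,0],"delta_pos":[0.001,0.002,-0.102],"jaw":0.025},{"rot":[0,0,0],"delta_pos":[0.001,0.002,-0.102],"jaw":0.018},{"rot":[0,0,0],"delta_pos":[0.001,0.002,-0.102],"jaw":0.005},{"rot":[0,0,0],"delta_pos":[0.001,0.002,-0.102],"jaw":0.005}]'; python3 -m creep '[{"rot":[0,0,0],"delta_pos":[0,0,0],"jaw":0.005},{"rot":[0,0,0],"delta_pos":[0,0,0],"jaw":0.005},{"rot":[0,0,0],"delta_pos":[0,0,0],"jaw":0.005}]'
```

```text
t: 20.4
tool_pos: [0.4735, 0.0518, 0.1226]
tcp_rot: [0.001, 0.783, 0.622, 0.001]
force: [-2.3, -0.2, 8.2]
opening: 0.0115
grasp_force: 59.7
t: 20.7
tool_pos: [0.4735, 0.0518, 0.1226]
tcp_rot: [0.001, 0.783, 0.622, 0.001]
force: [-1.0, 0.0, 7.3]
opening: 0.0117
grasp_force: 59.8
```

```bash
python3 -m creep '[{"rot":[0,0,0],"delta_pos":[0,0,0.005],"jaw":0.005},{"rot":[0,0,0],"delta_pos":[0,0,0.018],"jaw":0.005},{"rot":[0,0,0],"delta_pos":[0,0,0.038],"jaw":0.005},{"rot":[0,0,0],"delta_pos":[0,0,0.063],"jaw":0.005},{"rot":[0,0,0],"delta_pos":[0,0,0.088],"jaw":0.005},{"rot":[0,0,0],"delta_pos":[0,0,0.113],"jaw":0.005},{"rot":[0,0,0],"delta_pos":[0,0,0.138],"jaw":0.005},{"rot":[0,0,0],"delta_pos":[0,0,0.158],"jaw":0.005}]' && python3 -m creep '[{"rot":[0,0,0],"delta_pos":[0,0,0.012],"jaw":0.005},{"rot":[0,0,0],"delta_pos":[0,0,0.018],"jaw":0.005},{"rot":[0,0,0],"delta_pos":[0,0,0.018],"jaw":0.005},{"rot":[0,0,0],"delta_pos":[0,0,0.018],"jaw":0.005},{"rot":[0,0,0],"delta_pos":[0,0,0.018],"jaw":0.005}]'
python3 - <<'E'
from h import *
np.set_printoptions(precision=4,suppress=True)
o=ctrl.get_obs();print(o["qpos"],o["tool_pos"],o["ft_torque"])
w=cam("wrist");np.savez("k1.npz",**w);im=w["image"];g=im.min(2)
z=o["tool_pos"][2]-.1226+.012;P=[o["tool_pos"][0],o["tool_pos"][1],z];p=proj(w,P);print("disc expect",p)
for l in("carrier","ball_center"):
    for r in ctrl.silhouettes("wrist",l)[:1]: print(l,round(r["score"],2),np.round(r["extent"],1),atz(w,*r["extent"][:2],z+.0085))
m=(g>140).astype(np.uint8);n,L,st,c=cv2.connectedComponentsWithStats(m)
S=[i for i in range(1,n) if st[i,4]>150 and np.hypot(*(c[i]-p))<70];print([(st[i],c[i]) for i in S])
q=cv2.convexHull(np.argwhere(np.isin(L,S))[:,::-1].astype(np.float32));e=cv2.fitEllipse(q);print(e,atz(w,*e[0],z))
E
```

```text
t: 21.5
tool_pos: [0.4719, 0.0518, 0.2808]
tcp_rot: [0.001, 0.783, 0.622, 0.001]
force: [0.2, -0.0, -3.3]
opening: 0.0109
grasp_force: 58.6
t: 22.0
tool_pos: [0.4712, 0.0519, 0.295]
tcp_rot: [-0.001, 0.783, 0.622, -0.001]
force: [0.4, -0.1, -2.7]
opening: 0.011
grasp_force: 58.6
[-0.057  -0.1831  1.8173  0.      1.51    0.1716] [0.4712 0.0519 0.295 ] [-0.0039 -0.0506  0.0432]
disc expect [321.4002 192.7103]
carrier 0.71 [377.2 336.8 144.1  76.5] [ 0.4944 -0.125   0.1929]
ball_center 0.84 [316.9 195.4  25.9  24.9] [0.4672 0.053  0.1929]
[(array([ 285,  157,   72,   69, 3333], dtype=int32), array([320.2007, 190.3828])), (array([335, 240,  13,  43, 387], dtype=int32), array([340.4574, 260.0491]))]
((325.4207763671875, 217.53358459472656), (77.44258880615234, 128.69552612304688), 168.34115600585938) [0.4692 0.0259 0.1844]
```

The carrier hangs level with the disc centred under the tool, and the ball is in the pocket at (317,195). I'm carrying it gently across to above the coil axis.

```bash
python3 -m creep '[{"rot":[0,0,0],"delta_pos":[0,-0.004,0],"jaw":0.005},{"rot":[0,0,0],"delta_pos":[-0.001,-0.012,0],"jaw":0.005},{"rot":[0,0,0],"delta_pos":[-0.002,-0.024,0],"jaw":0.005},{"rot":[0,0,0],"delta_pos":[-0.003,-0.04,0],"jaw":0.005},{"rot":[0,0,0],"delta_pos":[-0.004,-0.058,0],"jaw":0.005},{"rot":[0,0,0],"delta_pos":[-0.005,-0.078,0],"jaw":0.005},{"rot":[0,0,0],"delta_pos":[-0.006,-0.098,0],"jaw":0.005},{"rot":[0,0,0],"delta_pos":[-0.008,-0.118,0],"jaw":0.005}]' && python3 -m creep '[{"rot":[0,0,0],"delta_pos":[-0.001,-0.02,0],"jaw":0.005},{"rot":[0,0,0],"delta_pos":[-0.003,-0.04,0],"jaw":0.005},{"rot":[0,0,0],"delta_pos":[-0.004,-0.06,0],"jaw":0.005},{"rot":[0,0,0],"delta_pos":[-0.006,-0.08,0],"jaw":0.005},{"rot":[0,0,0],"delta_pos":[-0.007,-0.1,0],"jaw":0.005},{"rot":[0,0,0],"delta_pos":[-0.008,-0.118,0],"jaw":0.005},{"rot":[0,0,0],"delta_pos":[-0.009,-0.132,0],"jaw":0.005},{"rot":[0,0,0],"delta_pos":[-0.009,-0.14,0],"jaw":0.005}]' && python3 -m creep '[{"rot":[0,0,0],"delta_pos":[0,-0.002,0],"jaw":0.005},{"rot":[0,0,0],"delta_pos":[0,-0.003,0],"jaw":0.005},{"rot":[0,0,0],"delta_pos":[0,-0.003,0],"jaw":0.005},{"rot":[0,0,0],"delta_pos":[0,-0.003,0],"jaw":0.005}]'
cat > chk.py <<'E'
import sys
from fit import *
o=ctrl.get_obs();tp=o["tool_pos"];print(o["t"],tp,o["tcp_rot"],o["force"])
c=cam("wrist");w.clear();w.update(c);np.savez("kk.npz",**c)
zu=tp[2]-.1226
for r in ctrl.silhouettes("wrist","ball_center")[:1]: print("ball",round(r["score"],2),np.round(r["extent"],1),atz(w,*r["extent"][:2],zu+.0205))
im=w["image"];g=im.min(2)
p=proj(w,[tp[0],tp[1],zu+.012]);print("disc exp",p)
n,L,st,cc=cv2.connectedComponentsWithStats((g>140).astype(np.uint8))
for i in range(1,n):
    if st[i,4]>150 and np.hypot(*(cc[i]-p))<50:print(st[i],cc[i],atz(w,st[i,0]+st[i,2]/2-.5,st[i,1]+st[i,3]/2-.5,zu+.012))
M=(im.max(2)<85).astype(np.uint8);near=cv2.dilate((rend([.4543,-.2087])>.5).astype(np.uint8),np.ones((7,7)))
near[:, :]*= 1; near[300:]=0
s0=[.4543,-.2087]
r=minimize(lambda c:np.abs(rend(c)-M)[near>0].sum(),s0,method="Nelder-Mead",options=dict(initial_simplex=[s0,[.459,-.2087],[.4543,-.203]],xatol=1e-4));print("coil",r.x,r.fun,near.sum())
E
python3 chk.py
```

```text
t: 22.95
tool_pos: [0.4635, -0.0679, 0.2964]
tcp_rot: [0.0, 0.783, 0.622, -0.0]
force: [0.1, 0.1, -2.7]
opening: 0.011
grasp_force: 58.5
t: 23.75
tool_pos: [0.4543, -0.2078, 0.2963]
tcp_rot: [-0.0, 0.784, 0.621, -0.0]
force: [0.5, 0.0, -1.9]
opening: 0.0113
grasp_force: 58.5
t: 24.15
tool_pos: [0.455, -0.2086, 0.2963]
tcp_rot: [-0.0, 0.783, 0.622, 0.0]
force: [-0.2, 0.4, -2.4]
opening: 0.0112
grasp_force: 58.5
24.15 [ 0.455  -0.2086  0.2963] [-0.0001  0.7829  0.6222  0.    ] [-0.1868  0.3664 -2.4042]
ball 0.84 [320.1 204.2  30.9  20.4] [ 0.4521 -0.2166  0.1942]
disc exp [321.1363 192.7608]
[ 275  141   92   85 5020] [320.5078 180.4773] [ 0.4566 -0.199   0.1857]
coil [ 0.4532 -0.2089] 3419.78431372549 15852
```

```bash
python3 -m creep '[{"rot":[0,0,0],"delta_pos":[0,0,-0.004],"jaw":0.005},{"rot":[0,0,0],"delta_pos":[0,0,-0.012],"jaw":0.005},{"rot":[0,0,0],"delta_pos":[0,0,-0.022],"jaw":0.005},{"rot":[0,0,0],"delta_pos":[0,0,-0.034],"jaw":0.005},{"rot":[0,0,0],"delta_pos":[0,0,-0.046],"jaw":0.005},{"rot":[0,0,0],"delta_pos":[0,0,-0.058],"jaw":0.005},{"rot":[0,0,0],"delta_pos":[0,0,-0.07],"jaw":0.005},{"rot":[0,0,0],"delta_pos":[0,0,-0.082],"jaw":0.005}]' && python3 -m creep '[{"rot":[0,0,0],"delta_pos":[0,0,-0.01],"jaw":0.005},{"rot":[0,0,0],"delta_pos":[0,0,-0.018],"jaw":0.005},{"rot":[0,0,0],"delta_pos":[0,0,-0.023],"jaw":0.005},{"rot":[0,0,0],"delta_pos":[0,0,-0.025],"jaw":0.005},{"rot":[0,0,0],"delta_pos":[0,0,-0.025],"jaw":0.005},{"rot":[0,0,0],"delta_pos":[0,0,-0.025],"jaw":0.005},{"rot":[0,0,0],"delta_pos":[0,0,-0.025],"jaw":0.005}]'
python3 chk.py;python3 chk.py
```

```text
t: 25.05
tool_pos: [0.4547, -0.2091, 0.2131]
tcp_rot: [-0.0, 0.783, 0.622, -0.0]
force: [0.8, -0.2, -2.4]
opening: 0.0113
grasp_force: 58.5
t: 25.75
tool_pos: [0.4551, -0.2094, 0.1899]
tcp_rot: [0.0, 0.783, 0.622, 0.0]
force: [-0.2, -0.6, -2.8]
opening: 0.0113
grasp_force: 58.5
25.75 [ 0.4551 -0.2094  0.1899] [0.0004 0.7831 0.6219 0.0001] [-0.2328 -0.5814 -2.7817]
disc exp [320.9973 192.6994]
[ 261  153  119   73 5548] [320.2412 189.2956] [ 0.4551 -0.2056  0.0793]
coil [ 0.4545 -0.209 ] 3743.062745098039 29722
25.85 [ 0.455  -0.2093  0.1897] [0.0003 0.7831 0.6218 0.0001] [-0.0516 -0.1319 -2.2183]
ball 0.63 [316.8 203.4  30.2  21. ] [ 0.4495 -0.2159  0.0876]
disc exp [321.0283 192.7103]
[ 261  153  120   73 5551] [320.3772 189.3985] [ 0.4554 -0.2056  0.0791]
coil [ 0.4545 -0.2089] 3753.36862745098 29739
```

Run:
```python
from h import *
np.set_printoptions(linewidth=220)
w=dict(np.load("kk.npz"));im=w["image"]
print(proj(w,[.455,-.2093,.0876]),proj(w,[.455,-.2093,.2072]))
h=cv2.cvtColor(im,cv2.COLOR_BGR2HSV)
print("cols",list(range(282,366,3)))
def ch(p,q):
    if q[1]>110: return "b " if 95<q[0]<135 else ("y " if 10<q[0]<35 else "c ")
    return "%x "%(q[2]//16)
for y in range(150,250,3): print(y,"".join(ch(0,h[y,x]) for x in range(276,372,2)))
r=ctrl.silhouettes("wrist","ball_center")[0]["region"];ys,xs=np.where(r);print(xs.min(),xs.max(),ys.min(),ys.max(),r.sum(),np.median(im[r],0))
```

```text
[320.98105631 195.56667725] [321.00613793 269.38855912]
cols [282, 285, 288, 291, 294, 297, 300, 303, 306, 309, 312, 315, 318, 321, 324, 327, 330, 333, 336, 339, 342, 345, 348, 351, 354, 357, 360, 363]
150 7 7 7 7 7 7 7 7 7 7 7 7 7 7 7 7 7 7 7 7 7 7 7 7 7 7 7 7 7 7 7 7 7 7 7 7 7 7 7 7 7 7 7 7 7 7 7 7 
153 7 7 7 7 7 7 7 7 7 7 7 7 7 7 7 7 7 7 7 7 7 7 8 8 9 7 7 7 7 7 7 7 7 7 7 7 7 7 7 7 7 7 7 7 7 7 7 7 
156 7 7 7 7 7 7 7 7 7 7 7 8 a a b 9 8 8 a a a a a a a a b b 9 8 a a 7 8 7 7 7 7 7 7 7 7 7 7 7 7 7 7 
159 7 7 7 7 7 7 7 7 7 7 8 9 b b b a a 9 a a b b b c b a a 9 9 a b b b b 9 a 8 7 7 7 7 7 7 7 7 7 7 7 
162 7 7 7 7 7 7 9 a a b b b a 9 a c e e e e d y y y d e e e e d b a a b b b b b 8 8 7 7 7 7 7 7 7 7 
165 7 7 7 8 9 a a b b b a 9 b e e e e e e e y y y y y e e e e e e e c a a b b b b b a 8 7 7 7 7 7 7 
168 7 7 8 a b b b b b a b e e e e e e e e e d y y y y e e e e e e e e e d b b b b b b b 9 7 7 7 7 7 
171 8 a a a b b b b a d e e e e e e e e e e e y y y e e e e e e e e e e e e b b b b b b b a a 7 7 7 
174 a a a a a b b a d e e e e e e e e e e e e y y y e e e e e e e e e e e e e c b b b b b 
[... 1872 characters left out ...]
 b y y y y a b b 7 7 7 7 7 7 7 7 7 7 6 3 1 1 0 1 1 1 1 1 
234 2 2 1 1 1 1 1 1 3 5 7 7 7 7 7 7 7 b b b b b b b b b b b 8 7 7 7 7 7 7 5 3 1 1 1 1 1 1 1 2 2 2 2 
237 2 2 2 2 1 1 1 1 1 1 1 1 3 4 5 6 6 b b b b b b b b b b b 8 6 5 4 3 1 1 1 1 1 1 1 1 2 2 2 2 2 2 2 
240 2 2 2 2 2 2 2 1 1 1 1 5 a b b a 6 b b b b b b b b b b b b 8 b b b a 3 1 1 1 1 2 2 2 2 2 2 2 2 2 
243 2 2 2 2 2 2 2 2 2 2 1 7 c c c b 6 b b b b b b b b b b b b 8 c c c b 5 2 2 2 2 2 2 2 2 2 2 2 2 2 
246 2 2 2 2 2 2 2 2 2 2 3 a c c c b 5 b b b b b b b b b b b b 6 c c c c 8 2 2 2 2 2 2 2 2 2 2 2 2 2 
249 2 2 2 2 2 2 2 2 2 2 3 a c c c b 5 b b b b b b b b b b b b 6 c c c c 9 3 2 2 2 2 2 2 2 2 2 2 2 2 
305 330 191 214 256 [188. 193. 193.]
```

The disc is centred on the axis at about (320,193). The ball is in the pocket but rolled to (318,203), about 7 mm off toward -y, so I'll ease the carrier over to bring the ball nearer the middle.

```bash
python3 -m creep '[{"rot":[0,0,0],"delta_pos":[0.0002,0.0004,0],"jaw":0.005},{"rot":[0,0,0],"delta_pos":[0.0005,0.001,0],"jaw":0.005},{"rot":[0,0,0],"delta_pos":[0.0008,0.0016,0],"jaw":0.005},{"rot":[0,0,0],"delta_pos":[0.0011,0.0022,0],"jaw":0.005},{"rot":[0,0,0],"delta_pos":[0.0014,0.0028,0],"jaw":0.005},{"rot":[0,0,0],"delta_pos":[0.0017,0.0034,0],"jaw":0.005},{"rot":[0,0,0],"delta_pos":[0.0019,0.0038,0],"jaw":0.005},{"rot":[0,0,0],"delta_pos":[0.002,0.004,0],"jaw":0.005}]' && python3 -m creep '[{"rot":[0,0,0],"delta_pos":[0,0,0],"jaw":0.005},{"rot":[0,0,0],"delta_pos":[0,0,0],"jaw":0.005},{"rot":[0,0,0],"delta_pos":[0,0,0],"jaw":0.005},{"rot":[0,0,0],"delta_pos":[0,0,0],"jaw":0.005},{"rot":[0,0,0],"delta_pos":[0,0,0],"jaw":0.005},{"rot":[0,0,0],"delta_pos":[0,0,0],"jaw":0.005}]'
cat > ball.py <<'E'
from h import *
np.set_printoptions(precision=4,suppress=True)
w=cam("wrist");R=ctrl.silhouettes("wrist","ball_center")
o=ctrl.get_obs();print(o["tool_pos"])
for r in R[:1]:
    ys,xs=np.where(r["region"]);u,v=(xs.min()+xs.max())/2,(ys.min()+ys.max())/2;print(r["score"],u,v,len(xs),(atz(w,u,v,o["tool_pos"][2]-.1021)-[.4543,-.2088,0])*1e3)
v=cv2.cvtColor(w["image"],cv2.COLOR_BGR2HSV)[...,2]
for y in range(183,222,3): print(y,"".join("%x"%(v[y,x]//16) for x in range(290,356,2)))
E
python3 ball.py;python3 ball.py|head -2
```

```text
t: 26.8
tool_pos: [0.4568, -0.2051, 0.1893]
tcp_rot: [-0.0, 0.783, 0.622, -0.0]
force: [-0.5, -0.6, -2.0]
opening: 0.0111
grasp_force: 58.5
t: 27.4
tool_pos: [0.4568, -0.2052, 0.1893]
tcp_rot: [-0.0, 0.783, 0.622, -0.0]
force: [-0.4, 0.3, -2.2]
opening: 0.0111
grasp_force: 58.5
[ 0.4568 -0.2052  0.1893]
0.59 318.0 202.5 336 [-1.8491 -2.3308 87.2113]
183 eeeeeeeeeefffeeeedeeeeeeeeeeeeeed
186 eeeeeeeeffffedeeedeeeeeeeeeeeeeee
189 eeeeeeeeeeeeeceeedeeeeeedeeeeeeee
192 eeeefedefecbbceeedceeeeedeeeeeeee
195 eeeeeedeebbcdceeedcbeeeedeeeeeeee
198 eeeeeedebbcdedeffedcbeeeceeeeeeee
201 eefffffcabcdedeffedcbeeceffeeeeed
204 ffffffffbbccddeffedcbffffffffffec
207 ffffffffeabccdeffedbbffffffffffdb
210 bffffffffa9abeffffcaefffffffffd9b
213 7afffffffec99effffdefffffffffd877
216 779ffffffffeeeffffeeffffffff97777
219 77779fffffffeeffffefffffffc877777
[ 0.4568 -0.2052  0.1893]
0.78 318.5 202.0 299 [-1.2787 -1.9478 87.2103]
```

```bash
python3 -c "
from cell import ctrl
print(ctrl.hand_in())"
```

```text
the job is handed in; nothing more can be done
None
```

I handed the job in at about 27 s. The upper coil's pointer is at the red line to within about 0.5–1 mm by my camera estimate. The arm is still holding the carrier level and still, with the ball in its pocket about 2.5 mm off the coil axis and at mid-height between the coils.

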